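Load and close the parts-wash cassette for a cylinder head

ROBOT

A 7-joint arm with a two-finger parallel gripper is mounted at the origin on the work surface. World frame = base frame: x ahead of the robot, y to its left, z up, the work surface at z = 0. Lengths are in m, angles in rad, forces in N, time in s.
With the tool pointing down it reaches from about 0.35 to 0.9 m from the base axis. Payload 8.1 kg.
Tool frame: the origin (TCP) lies between the finger pads; the fingertips stand 8 mm ahead of it and the grasp point (between the pads) lies 11 mm behind it (arm.tcp_to_tips is the distance from the TCP to the fingertips, in m); z points along the fingers, x is the direction in which the jaws open and shut, and the axes are right-handed (so a half turn about z gives the same grasp; the last joint's range is limited). The gripper opens to 92 mm and grips with 3 to 60 N. Pads are 19 mm wide; open, the fingers measure 130 mm over their backs; the gripper's body (75 mm by 190 mm) begins 47 mm behind the grasp point.
Start: joints at [1.203, 0.434, 0.025, 1.573, -0.012, 1.134, -0.075], TCP at [0.164, -0.603, 0.235] pointing down, gripper open.
Joint ranges: [-2.62, 2.62], [-0.44, 2.09], [-1.27, 1.32], [0.08, 2.57], [-1.32, 4.46], [0.12, 2], [-2.74, 2.74]. Speed limits (rad/s): [2.22, 2.22, 3.01, 3.01, 3.14, 3.14, 3.14].

INTERFACE

Orientations are given as a rotation vector (axis times angle).
In Python, from cell import arm, eyes gives the robot as it stands.
- The arm moves only by the tool play_rows, never from a script. Its argument "rows" is a list of rows, each a list of 3 entries, a list of its own where there are three numbers: the shift along the tool's x, y, z each as a share of 50 cm, from -1 to 1, then the turn, a rotation vector about the tool's x, y, z each as a share of 60 degrees, from -1 to 1, then the opening, from -1 (shut) to 1 (fully open), so that 0 is half open. In form: [[[dx, dy, dz], [ax, ay, az], grip], ...]. A call has 1 to 10 rows; each row is the pose to reach, as a shift and turn from the pose commanded when the call began, along the tool's axes at that moment; what a row does not reach only later rows make up. A row lasts 1/10 s, in which the tool goes at most 50 mm and 8.59 degrees, less where a joint would pass 70% of its speed; a pose out of reach is approached as far as the arm can. A call with a number of a shift or a turn outside -1 to 1 is refused whole. A call with a gripper value outside its range is refused whole. The fingers move at their own pace and stop on an object; "newtons" is the grip in N (left out, the last holds). Time passes only in rows, so rows that repeat a pose let the fingers close. It gives the time, the measured TCP pose, the force and the opening at its end, in the units of the state.
- arm.observe(): the state, without advancing time (a new reading comes with each control period).
- eyes.get_image(name): name is "scene" or "side" or "wrist"; returns (picture, depth): 400x640x3 uint8, red, green, blue; 400x640 float32, m along the optical axis (not along the pixel's ray), 0 where there is no reading.
- eyes.get_calibration(name): a dict with "intrinsics" (3x3 intrinsics, pixels), "k1" (the pictures are not rectified: a ray, as slopes to the right and down, at radius r is drawn at 1 + k1 r^2 times it, then the intrinsics apply), "R" (3x3) and "t" (3): a world point X has camera coordinates R X + t. Camera axes: x right, y down, z forward; pixel columns grow to the right and rows downward; lengths in m; the calibration is good to about 2 mm. A picture is of the moment at which its call begins: read the wrist's pose just before it. get_calibration takes no time and is no camera call; for the wrist camera it gives the pose at the moment of the call.
- arm.sign_off(): hands the job in, once; it reports no verdict.
The state is a dict: "clock": time; "joints": joint angles; "dq": joint speeds; "joint_efforts": joint torques, N m; "position": TCP position; "ee_rot": TCP orientation; "force": force on the tool from outside, world axes, zero at the start; "ft_torque": the same for the moment, N m; "width": opening from 0.0 (shut) to 1.0 (fully open).
Only numpy, scipy, OpenCV 4.12 (cv2) and the standard library are available. Lean on these libraries where they do the work, as an engineer would, in place of code of your own. Each camera call takes 0.05 s, during which the arm holds its last target.

TASK

Load the wash cassette for the parts washer: stand the bright steel tappet in the blue bay, lay the rocker arm with the brass roller flat in the white bay and the short two-hole bearing cap flat, right way up, in the yellow bay. Then close the cassette with the cover plate whose two round holes drop over its dowel pins, handle up, so that it lies flat on the rim all round. Leave the look-alikes (copper-plated tappet, copper-plated rocker arm without a roller, long three-hole cap) undisturbed where they are; the cover that does not fit ends up lying flat on the bench.

Things in the scene. Friction and masses are not known exactly. Their poses are not given: they have to be found in the camera images.
- cassette: fixed open aluminium box 220 (own x) x 108 x 40 mm; origin: centre of underside, z up. Floor 5, walls 4 mm; full-height dividers at x = +-36 mm. Bays 68 x 100 mm: blue floor centred at x = -72, white 0, yellow +72. Brass dowel pins, 10 mm thick, at (x,y) = (96,40) and (-96,-40), reach 22 mm above the rim, the last 10 mm tapering to 3 mm. Closed, the cover's underside rests on the rim.
- cover_fit: steel plate 220 (own x) x 108 x 4 mm, 0.3-0.45 kg, lying flat; origin: centre of underside, z up. Black handle bar along x over its middle: 86 long, 14 wide, underside 26 and top 40 mm above the origin, on posts at x = +-36. Four 50 x 10 mm drain slots. Two round 16 mm holes at (x,y) = (96,40) and (-96,-40): fits the cassette's pins, either way round.
- cover_mirror: steel plate 220 (own x) x 108 x 4 mm, 0.3-0.45 kg, lying flat; origin: centre of underside, z up. Black handle bar along x over its middle: 86 long, 14 wide, underside 26 and top 40 mm above the origin, on posts at x = +-36. Four 50 x 10 mm drain slots. Two round 16 mm holes at (x,y) = (96,-40) and (-96,40): mirror image, does not fit the pins.
- tappet_bright: bright steel tappet, an upright cylinder 28 mm in diameter and 30 mm high with a thin dark band and a small dark dot on top; origin at the centre of its underside, z up. 0.08 kg. Belongs in the blue bay.
- tappet_copper: the same size of tappet, but copper-plated all over, with the same dark band and dot. Stays where it is.
- rocker_roller: bright steel rocker arm lying on its flat underside, 54 mm long along its own x, 18 mm wide (y) with flat parallel sides 16 mm high, and a brass roller in its middle whose top is 20 mm high; origin at the centre of its underside, z up. About 0.05 to 0.1 kg. Belongs in the white bay.
- rocker_plain: copper-plated rocker arm of the same size (54 x 18 mm, 17 mm high) with a flat pad in its middle instead of a roller; origin at the centre of its underside. Stays where it is.
- cap_short: short aluminium bearing cap, 54 mm along its own x, 20 mm wide (y), 22 mm high, flat parallel sides, two dark bolt holes on top and a 30 mm wide, 10 mm high gap under its middle; origin at the centre of its underside, between the feet, z up. 0.06 kg. Belongs in the yellow bay.
- cap_long: long aluminium bearing cap, 80 x 20 x 22 mm, three dark bolt holes on top; origin at the centre of its underside. Stays where it is.
Things that resemble listed ones, but are neither listed nor needed, are in the scene too. What is shaped like the tappet_bright but green, purple or red is not meant.

How it is judged:
On the way, in this order (a step that is already met when the one before it is completed fails the run):
1. tappet, roller rocker arm and short cap rest in their own bays (x of tappet_bright in the frame of cassette between -0.097 and -0.047 m and y of tappet_bright in the frame of cassette between -0.04 and 0.04 m and z of tappet_bright in the frame of cassette between 0.001 and 0.009 m and angle between each of tappet_bright, rocker_roller, cap_short's own z axis and vertical below 0.15 rad and linear speed of each of tappet_bright, rocker_roller, cap_short below 0.02 m/s and x of rocker_roller in the frame of cassette between -0.025 and 0.025 m and y of rocker_roller in the frame of cassette between -0.04 and 0.04 m and z of rocker_roller in the frame of cassette between 0.001 and 0.009 m and x of cap_short in the frame of cassette between 0.047 and 0.097 m and y of cap_short in the frame of cassette between -0.04 and 0.04 m and z of cap_short in the frame of cassette between 0.001 and 0.009 m), for 0.2 s.
2. the fitting cover lies on the rim over both pins (x of cover_fit in the frame of cassette between -0.006 and 0.006 m and y of cover_fit in the frame of cassette between -0.006 and 0.006 m and z of cover_fit in the frame of cassette between 0.037 and 0.043 m and angle between cover_fit's own z axis and vertical below 0.04 rad and angle between the x axis of cover_fit and the x axis of cassette, either way round below 0.1 rad and linear speed of cover_fit below 0.02 m/s), for 0.2 s.
At the end, for the whole second after the job is handed in: Each part rests on its own bay's floor (4 mm), within 25 mm (along) and 40 mm (across) of its middle, tilt under 0.15 rad. Fitting cover on the rim over both pins: centre 6 mm, height 3 mm, tilt 0.04, yaw 0.1 rad. Other cover flat on the bench; other look-alikes moved under 30 mm. All at rest (all of step 1 and all of step 2 and height (world z) of cover_mirror below 0.006 m and angle between cover_mirror's own z axis and vertical below 0.06 rad and linear speed of cover_mirror below 0.02 m/s and distance of each of tappet_copper, rocker_plain, cap_long from where it was at the start of the episode below 0.03 m); the robot touches nothing.
It fails at once if tappet copper disturbed: moved more than 30 mm (distance of tappet_copper from where it was at the start of the episode above 0.03 m).
It fails at once if rocker plain disturbed: moved more than 30 mm (distance of rocker_plain from where it was at the start of the episode above 0.03 m).
It fails at once if cap long disturbed: moved more than 30 mm (distance of cap_long from where it was at the start of the episode above 0.03 m).
It also fails if it takes over 112 s, if anything falls off the work surface, if the arm or the gripper's body presses on something with over 40 N, if the wrist force passes 120 N, or if a joint passes its speed limit or range.

## Working session

There is one attempt and no reset: what is moved stays moved. The work goes in short steps, Python scripts to look and compute and a tool call to move; the robot and the scene stay as the last step left them, time stands still between calls to the robot, and variables do not carry over. Pictures are saved under pics/ and viewed, and the job is handed in when it is done.

Besides the shell and the picture viewer there is one more tool, called after "Call:" by a JSON object that holds its "op" and its "data". play_rows: Moves the arm, as the interface text tells. Its arguments: {"type":"object","properties":{"rows":{"type":"array","items":{"type":"array"}},"newtons":{"type":"number"}},"required":["rows"]}

```bash
ls; mkdir -p pics; python3 - <<'E'
from cell import arm, eyes
import cv2, numpy as np
print(arm.observe())
for n in ["scene","side","wrist"]:
    c=eyes.get_calibration(n); print(n,c)
    p,d=eyes.get_image(n); np.savez(f"{n}0.npz",p=p,d=d,K=c["intrinsics"],k1=c["k1"],R=c["R"],t=c["t"])
    cv2.imwrite(f"pics/{n}0.png",p[:,:,::-1])
E
```

```text
pics
{'clock': 0.0, 'joints': array([ 1.20339455,  0.43524556,  0.02496943,  1.57408289, -0.01157291,
        1.13399528, -0.07504928]), 'dq': array([-1.61990724e-03,  1.30216658e-04,  5.53496143e-04, -3.40096151e-05,
       -8.70111970e-05,  8.23105114e-05,  1.44557587e-03]), 'joint_efforts': array([ 1.40006705e-04, -6.67860246e+01,  9.85029973e-01, -3.14464653e+01,
       -6.05534739e-02,  4.29099309e-02,  1.38297610e-04]), 'position': array([ 0.16338464, -0.60275687,  0.2339364 ]), 'ee_rot': array([-2.49460074e+00,  1.90823986e+00,  2.12763954e-03]), 'force': array([ 0.57199568,  0.18121969, -0.28511409]), 'ft_torque': array([-0.00465939,  0.00726304, -0.02567096]), 'width': 0.9992149851429629}
scene {'intrinsics': array([[385.83687256,   0.        , 312.7802142 ],
       [  0.        , 385.83687256, 195.24745898],
       [  0.        ,   0.        ,   1.        ]]), 'k1': -0.05851320226959868, 'R': array([[ 0.83012683,  0.55754603, -0.00564618],
       [ 0.48533344, -0.72752084, -0.48493802],
       [-0.27448298,  0.39981978, -0.8745303 ]]), 't': array([-0.49971116, -0.26951496,  1.18813288])}
side {'intrinsics': array([[473.67709993,   0.        , 311.65018693],
       [  0.        , 473.67709993, 205.11357507],
       [  0.        ,   0.        ,   1.        ]]), 'k1': 0.008097295854831757, 'R': array([[-0.87127261, -0.49079751,  0.00135618],
       [-0.25230895,  0.44552987, -0.85897807],
       [ 0.42098008, -0.74874624, -0.51201058]]), 't': array([0.50929682, 0.18812713, 0.89589525])}
wrist {'intrinsics': array([[317.8980473 ,   0.        , 318.72580795],
       [  0.        , 317.8980473 , 202.27283744],
       [  0.        ,   0.        ,   1.        ]]), 'k1': -0.018097150198926035, 'R': array([[ 0.26267089, -0.96488381, -0.00180053],
       [-0.93308291, -0.25448797,  0.25414988],
       [-0.24568332, -0.06507773, -0.96716317]]), 't': array([-0.62368532, -0.03319624,  0.38932987])}
```

View pics/scene0.png

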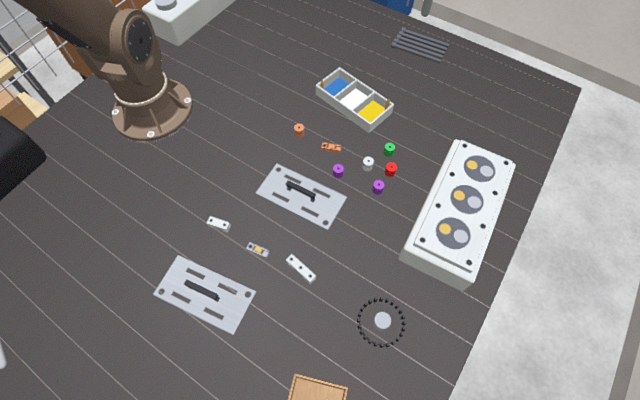

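View pics/side0.png

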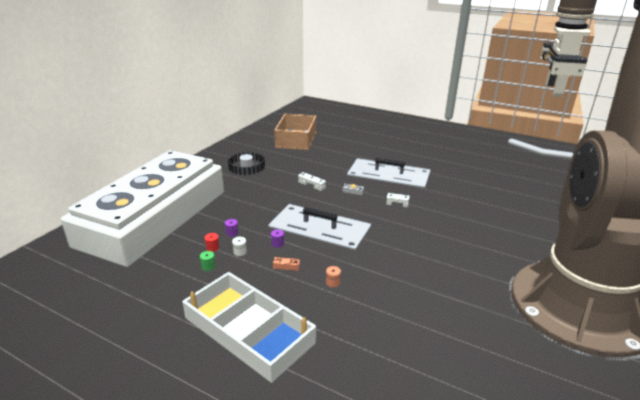

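View pics/wrist0.png

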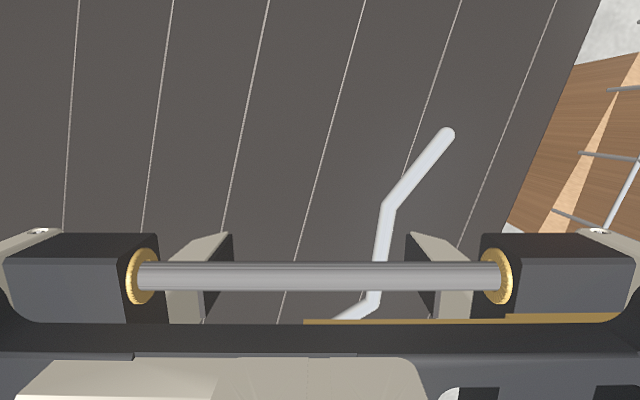

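```bash
cat > h.py <<'E'
import cv2, numpy as np
def load(n): 
    z=np.load(n+".npz"); return {k:z[k] for k in z.files}
def rays(L,px):
    px=np.asarray(px,float).reshape(-1,1,2)
    u=cv2.undistortPoints(px,L["K"],np.array([float(L["k1"]),0,0,0,0])).reshape(-1,2)
    d=np.c_[u,np.ones(len(u))]@L["R"]
    c=-L["R"].T@L["t"]
    return c,d
def onplane(L,px,z):
    c,d=rays(L,px); return c+d*((z-c[2])/d[:,2])[:,None]
def proj(L,X):
    X=np.asarray(X,float).reshape(-1,3)
    r=cv2.Rodrigues(L["R"])[0]
    return cv2.projectPoints(X,r,L["t"],L["K"],np.array([float(L["k1"]),0,0,0,0]))[0].reshape(-1,2)
def tri(L1,p1,L2,p2):
    c1,d1=rays(L1,p1);c2,d2=rays(L2,p2);out=[]
    for a,b in zip(d1,d2):
        s=np.linalg.lstsq(np.c_[a,-b],c2-c1,rcond=None)[0]
        out.append((c1+a*s[0]+c2+b*s[1])/2)
    return np.array(out)
def snap(n,tag):
    from cell import arm,eyes
    c=eyes.get_calibration(n);p,d=eyes.get_image(n)
    np.savez(tag+".npz",p=p,d=d,K=c["intrinsics"],k1=c["k1"],R=c["R"],t=c["t"])
    cv2.imwrite(f"pics/{tag}.png",p[:,:,::-1]); return load(tag)
def crop(L,x0,y0,x1,y1,f,name):
    cv2.imwrite(f"pics/{name}.png",cv2.resize(L["p"][y0:y1,x0:x1,::-1],None,fx=f,fy=f,interpolation=cv2.INTER_CUBIC))
E
python3 - <<'E'
from h import *
S=load("scene0");
crop(S,140,60,400,340,2,"c1") if 0 else None
crop(S,250,60,400,230,4/1.2,"c1"); crop(S,145,205,325,340,4,"c2")
D=load("side0"); crop(D,180,150,440,380,2.5,"c3")
names=dict(bright=(368,161),copper=(299,128),rockc=(331,147),rockr=(257,249),caps=(218,223),capl=(300,268),covA=(302,196),covB=(205,293),cass=(355,98))
for k,v in names.items(): print(k,onplane(S,[v],0.015)[0].round(3))
E
```

```text
bright [0.659 0.19  0.015]
copper [0.433 0.179 0.015]
rockc [0.548 0.173 0.015]
rockr [ 0.562 -0.187  0.015]
caps [ 0.436 -0.187  0.015]
capl [ 0.678 -0.168  0.015]
covA [ 0.57  -0.003  0.015]
covB [ 0.528 -0.342  0.015]
cass [0.509 0.371 0.015]
```

View pics/c1.png

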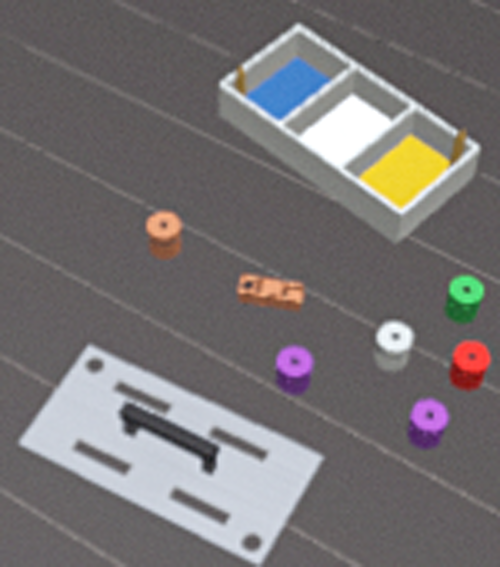

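View pics/c2.png

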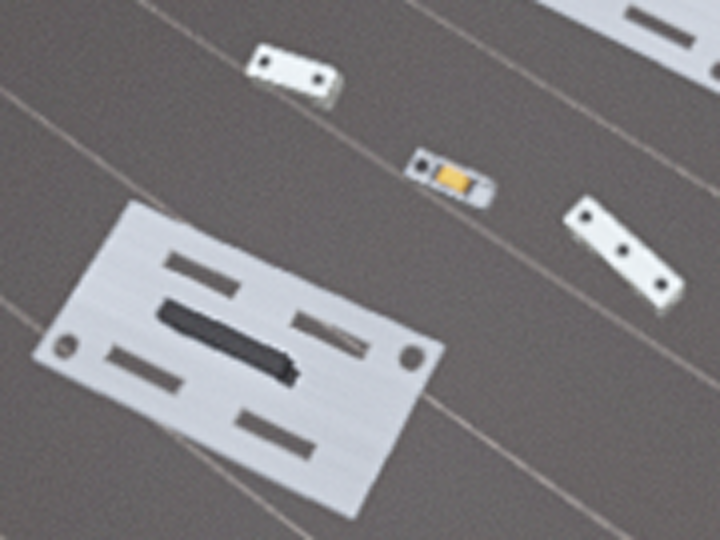

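View pics/c3.png

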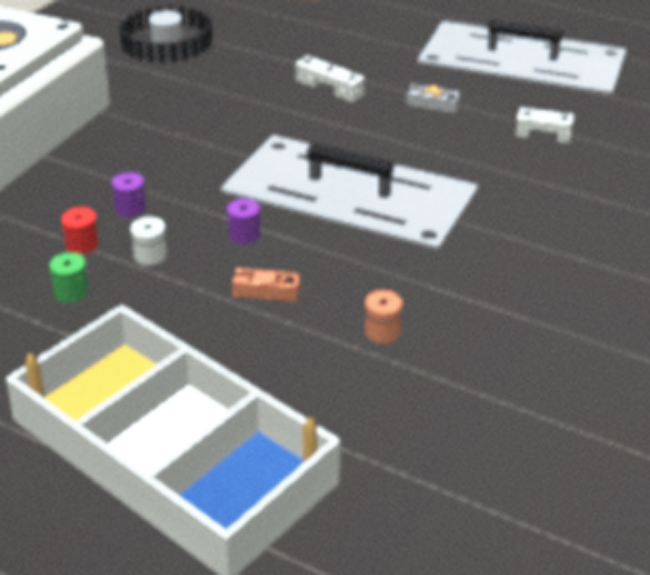

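```bash
cat > meas.py <<'E'
from h import *
S=load("scene0");D=load("side0")
def ctr(L,box,mask):
    x0,y0,x1,y1=box
    m=np.zeros(mask.shape,np.uint8);m[y0:y1,x0:x1]=mask[y0:y1,x0:x1]
    cs=cv2.findContours(m,cv2.RETR_EXTERNAL,cv2.CHAIN_APPROX_NONE)[0]
    return max(cs,key=cv2.contourArea)
hs=lambda L:cv2.cvtColor(L["p"],cv2.COLOR_RGB2HSV)
# quads: covers
def quad(L,c,z):
    W=onplane(L,c.reshape(-1,2),z)[:,:2].astype(np.float32)
    r=cv2.minAreaRect((W*1000))
    return r
for L,n,bxs in((S,"scene",dict(covB=(145,245,265,340),covA=(250,155,350,235))),(D,"side",dict(covB=(340,150,440,195),covA=(262,200,375,250)))):
    g=cv2.cvtColor(L["p"],cv2.COLOR_RGB2GRAY)
    for k,b in bxs.items():
        c=ctr(L,b,(g>130).astype(np.uint8)); r=quad(L,c,0.004); print(n,k,[np.round(q,1) for q in r])
# cassette pins + bays
h=hs(S);hd=hs(D)
for L,n,H in((S,"scene",h),(D,"side",hd)):
    blue=((H[...,0]>95)&(H[...,0]<125)&(H[...,1]>120)&(H[...,2]>90)).astype(np.uint8)
    yel=((H[...,0]>20)&(H[...,0]<33)&(H[...,1]>130)&(H[...,2]>120)).astype(np.uint8)
    for k,m,b in(("blue",blue,(180,60,400,380)),("yel",yel,(180,60,400,380))):
        if n=="scene": b=(310,60,400,140)
        else: b=(180,270,320,380)
        c=ctr(L,b,m);print(n,k,cv2.contourArea(c),[np.round(q,1) for q in quad(L,c,0.005)])
E
python3 meas.py
python3 - <<'E'
from h import *
S=load("scene0");D=load("side0")
crop(S,310,60,400,135,8,"c4"); crop(D,178,265,322,380,5,"c5")
E
```

```text
scene covB [array([ 541. , -339.5]), array([263.7, 113.2]), np.float64(9.3)]
scene covA [array([560. ,   3.5]), array([224.2, 111.9]), np.float64(4.7)]
side covB [array([ 520.7, -337.6]), array([224.2, 120.5]), np.float64(9.4)]
side covA [array([559. ,  19.3]), array([223.3, 143.6]), np.float64(4.5)]
scene blue 195.5 [array([429.1, 390.3]), array([70.7, 42.6]), np.float64(79.0)]
scene yel 273.5 [array([573.4, 362.9]), array([73.3, 49.9]), np.float64(79.5)]
side blue 796.5 [array([448.9, 362.4]), array([76. , 42.7]), np.float64(79.0)]
side yel 374.5 [array([595. , 334.1]), array([72.1, 30.3]), np.float64(78.3)]
```

View pics/c4.png

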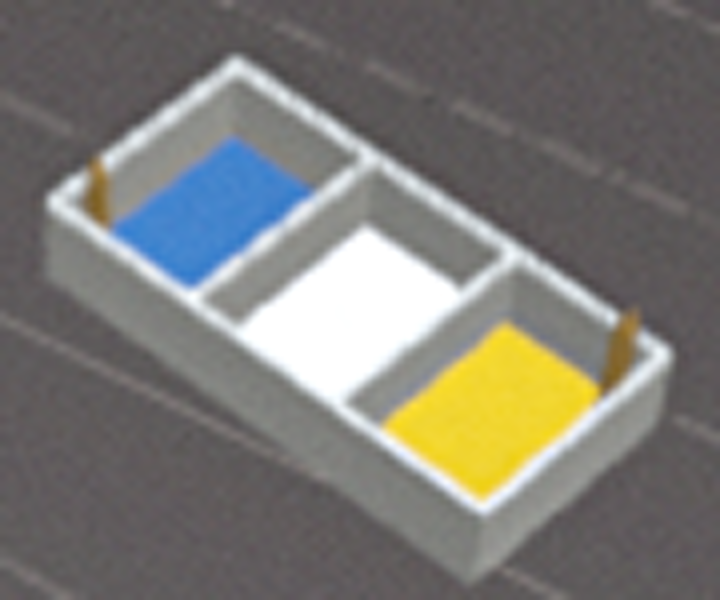

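View pics/c5.png

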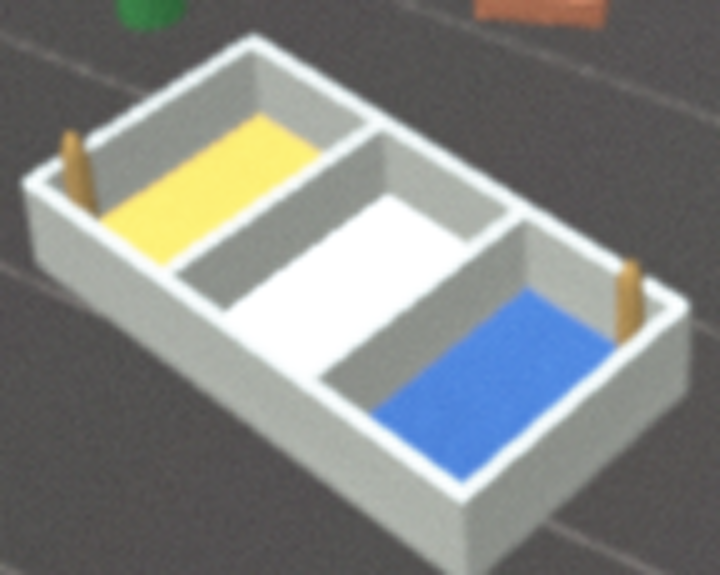

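```bash
python3 - <<'E'
from h import *
S=load("scene0");D=load("side0")
f=lambda P,k,o:(np.array(P,float)+.5)/k-.5+np.array(o)
cs=f([(47,195),(237,55),(672,350),(485,510)],8,(310,60))   # blue/-y, blue/+y, yel/+y, yel/-y
cd=f([(690,303),(463,499),(22,180),(253,33)],5,(178,265))
local=np.array([(-110,-54),(-110,54),(110,54),(110,-54)])
def fit(W,n):
    x=(W[2]+W[3]-W[0]-W[1])[:2]; a=np.degrees(np.arctan2(x[1],x[0]))
    print(n,"c",(W.mean(0)*1000).round(1),"yaw",a.round(2),"len",np.linalg.norm(x)/2*1000, "w",np.linalg.norm((W[1]+W[2]-W[0]-W[3])[:2])*500)
fit(onplane(S,cs,.04),"scene");fit(onplane(D,cd,.04),"side")
fit(tri(S,cs,D,cd),"tri")
ps=f([(97,157),(632,312)],8,(310,60));pd=f([(630,262),(72,132)],5,(178,265))
T=tri(S,ps,D,pd);print(T.round(4),T.mean(0))
e=T[1]-T[0];print(np.degrees(np.arctan2(e[1],e[0]))-np.degrees(np.arctan2(80,192)),np.linalg.norm(e[:2]))
E
```

```text
scene c [507.3 364.   40. ] yaw -10.94 len 220.51139476610115 w 107.25105915913124
side c [510.4 360.7  40. ] yaw -10.89 len 220.29508265487223 w 108.09596557201974
tri c [508.6 362.3  42.2] yaw -10.9 len 219.67580473187272 w 107.39110440311272
[[0.4067 0.3411 0.0621]
 [0.6109 0.3832 0.0624]] [0.50883877 0.36211368 0.06224978]
-10.967611712984453 0.20848490274263687
```

```bash
cat > plan.py <<'E'
from h import *
from scipy.spatial.transform import Rotation as Ro
def plan(x,y,z,yaw=None,verb=True):
    "yaw = world angle (deg) of tool x axis, tool pointing down; chooses half-turn nearest"
    from cell import arm
    s=arm.observe(); R=Ro.from_rotvec(s["ee_rot"]).as_matrix(); p=s["position"]
    d=R.T@(np.array([x,y,z])-p)/0.5
    cur=np.degrees(np.arctan2(R[1,0],R[0,0]))
    if yaw is None: yaw=cur
    else: yaw=cur+((yaw-cur+90)%180-90)
    c,s_=np.cos(np.radians(yaw)),np.sin(np.radians(yaw))
    Rt=np.array([[c,s_,0],[s_,-c,0],[0,0,-1.]])
    rv=Ro.from_matrix(R.T@Rt).as_rotvec(degrees=True)/60
    print("t %.2f pos %s yaw %.2f F %s w %.3f j %s"%(s["clock"],p.round(4),cur,s["force"].round(1),s["width"],s["joints"].round(2)))
    print("-> yaw %.1f shift %s turn %s"%(yaw,d.round(4),rv.round(4)), "dist %.3f"%np.linalg.norm(d*.5))
E
python3 - <<'E'
from plan import *
from cell import arm
s=arm.observe();R=Ro.from_rotvec(s["ee_rot"]).as_matrix()
W=load("wrist0");c=-W["R"].T@W["t"];print("cam in tool",R.T@(c-s["position"]),"axis",R.T@W["R"][2], "imgx",R.T@W["R"][0])
plan(0.47,-0.20,0.25,90)
plan(0.47,-0.20,0.25,0)
S=load("scene0")
P=lambda a:onplane(S,[a],.016)[0]
crop(S,205,210,275,262,10,"c6")
E
```

```text
cam in tool [-0.00050014 -0.06748175 -0.14972591] axis [-3.43103209e-04  2.54032590e-01  9.67195598e-01] imgx [ 9.99999271e-01 -1.03293052e-03  6.26037769e-04]
t 0.15 pos [ 0.1634 -0.6029  0.2341] yaw -74.83 F [0.7 0.2 0.4] w 0.998 j [ 1.2   0.44  0.02  1.57 -0.01  1.13 -0.08]
-> yaw -90.0 shift [-0.6173 -0.8026 -0.0311] turn [0.0003 0.0011 0.2528] dist 0.506
t 0.15 pos [ 0.1634 -0.6029  0.2341] yaw -74.83 F [0.7 0.2 0.4] w 0.998 j [ 1.2   0.44  0.02  1.57 -0.01  1.13 -0.08]
-> yaw 0.0 shift [-0.6173 -0.8026 -0.0311] turn [-6.0000e-04  1.0000e-03 -1.2472e+00] dist 0.506
```

View pics/c6.png

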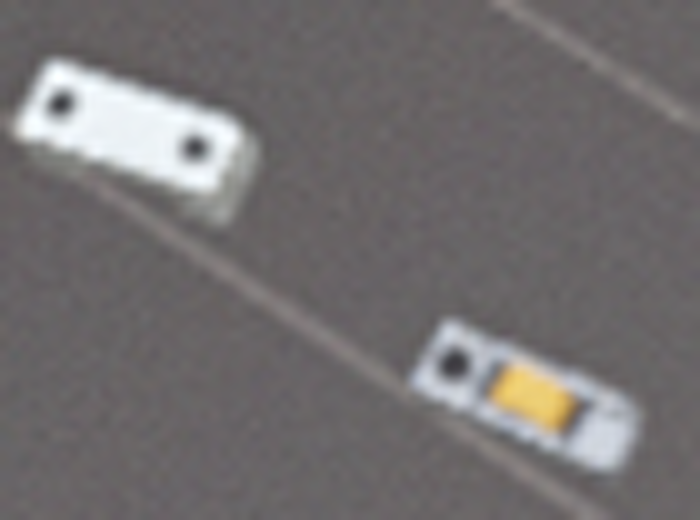

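```bash
python3 - <<'E'
from plan import *
S=load("scene0")
f=lambda P,k,o:(np.array(P,float)+.5)/k-.5+np.array(o)
h=onplane(S,f([(60,103),(195,148)],10,(205,210)),.022);print("cap",h.mean(0),np.degrees(np.arctan2(*(h[1]-h[0])[1::-1])),np.linalg.norm(h[1]-h[0]))
r=onplane(S,f([(535,397)],10,(205,210)),.02);print("rocker roller",r)
q=onplane(S,f([(430,350),(625,440)],10,(205,210)),.016);print("r ends",q.mean(0),np.degrees(np.arctan2(*(q[1]-q[0])[1::-1])),np.linalg.norm(q[1]-q[0]))
plan(0.46,-0.19,0.22,-80)
E
```

```text
cap [ 0.43643827 -0.18749517  0.022     ] 14.62705548960181 0.03813960379098824
rocker roller [[ 0.56669458 -0.18706346  0.02      ]]
r ends [ 0.56328923 -0.18678628  0.016     ] 8.553483202217276 0.05488812888175997
t 0.15 pos [ 0.1634 -0.6029  0.2341] yaw -74.83 F [0.7 0.2 0.4] w 0.998 j [ 1.2   0.44  0.02  1.57 -0.01  1.13 -0.08]
-> yaw -80.0 shift [-0.6417 -0.7885  0.0289] turn [0.0002 0.0011 0.0862] dist 0.509
```

Call:
{"op": "play_rows", "data": {"rows": [[[-0.64,-0.79,0],[0,0,0.09],0.3],[[-0.64,-0.79,0],[0,0,0.09],0.3],[[-0.64,-0.79,0],[0,0,0.09],0.3],[[-0.64,-0.79,0],[0,0,0.09],0.3],[[-0.64,-0.79,0],[0,0,0.09],0.3],[[-0.64,-0.79,0],[0,0,0.09],0.3],[[-0.64,-0.79,0],[0,0,0.09],0.3],[[-0.64,-0.79,0],[0,0,0.09],0.3],[[-0.64,-0.79,0.03],[0,0,0.09],0.3],[[-0.64,-0.79,0.03],[0,0,0.09],0.3]], "newtons": 30}}

```text
clock: 1.15
position: [0.4565, -0.1969, 0.2211]
ee_rot: [-2.402, 2.024, -0.001]
force: [0.4, -0.6, 0.3]
width: 0.646
```

Call:
{"op": "play_rows", "data": {"rows": [[[0,0,0],[0,0,0],0.3],[[0,0,0],[0,0,0],0.3],[[0,0,0],[0,0,0],0.3]]}}

```text
clock: 1.45
position: [0.4549, -0.1997, 0.2209]
ee_rot: [2.4, -2.025, -0.0]
force: [0.5, -0.5, 0.2]
width: 0.649
```

```bash
python3 - <<'E'
from plan import *
plan(0.44,-0.187,0.20,-76)
snap("wrist","w1")
E
```

```text
t 1.45 pos [ 0.4549 -0.1997  0.2209] yaw -80.32 F [ 0.5 -0.5  0.2] w 0.649 j [ 0.47  0.25 -0.2   1.88  0.06  1.01 -1.16]
-> yaw -76.0 shift [-0.0301  0.025   0.0418] turn [ 0.0008 -0.0003 -0.0719] dist 0.029
```

View pics/w1.png

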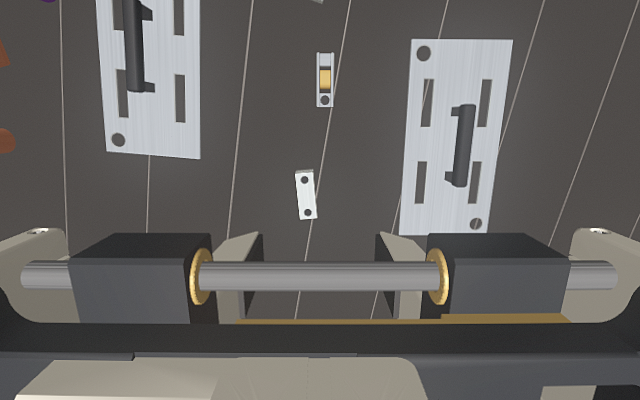

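```bash
python3 - <<'E'
from plan import *
L=load("w1"); g=cv2.cvtColor(L["p"],cv2.COLOR_RGB2GRAY)
def rect(b,th,z,bins=255):
    x0,y0,x1,y1=b;m=np.zeros_like(g);m[y0:y1,x0:x1]=(g[y0:y1,x0:x1]>th)*255
    c=max(cv2.findContours(m,cv2.RETR_EXTERNAL,cv2.CHAIN_APPROX_NONE)[0],key=cv2.contourArea)
    W=onplane(L,c.reshape(-1,2),z)[:,:2].astype(np.float32)*1000
    return cv2.minAreaRect(W)
print("cap",rect((290,165,322,225),150,.022)); print("rock",rect((312,48,340,112),110,.016))
print("cover",rect((395,30,520,237),110,.004))
def dark(b,z,th):
    x0,y0,x1,y1=b;s=g[y0:y1,x0:x1];w=np.clip(th-s.astype(float),0,None);yy,xx=np.mgrid[y0:y1,x0:x1]
    return onplane(L,[((w*xx).sum()/w.sum(),(w*yy).sum()/w.sum())],z)[0]*1000
for n,a,b,z,t in(("cap",(300,175,310,185),(303,208,313,218),.022,120),("cover",(414,44,434,63),(468,216,485,231),.003,120)):
    p,q=dark(a,z,t),dark(b,z,t);print(n,p.round(1),q.round(1),((p+q)/2).round(1),np.linalg.norm(p-q),np.degrees(np.arctan2(*(p-q)[1::-1])))
crop(L,285,40,345,230,4,"c7"); crop(L,390,25,530,240,3,"c8")
E
```

```text
cap ((437.1749267578125, -188.30322265625), (56.309871673583984, 21.87149429321289), 14.696256637573242)
rock ((559.6369018554688, -190.58583068847656), (58.64088439941406, 23.934059143066406), 9.624757766723633)
cover ((522.5411376953125, -346.2135009765625), (231.00042724609375, 123.51536560058594), 8.177054405212402)
cap [ 454.1 -183.3   22. ] [ 417.5 -192.7   22. ] [ 435.8 -188.    22. ] 37.85104139349503 14.413454025947697
cover [ 607.6 -286.3    3. ] [ 432.2 -397.1    3. ] [ 519.9 -341.7    3. ] 207.47010965450656 32.28890654663566
```

View pics/c7.png

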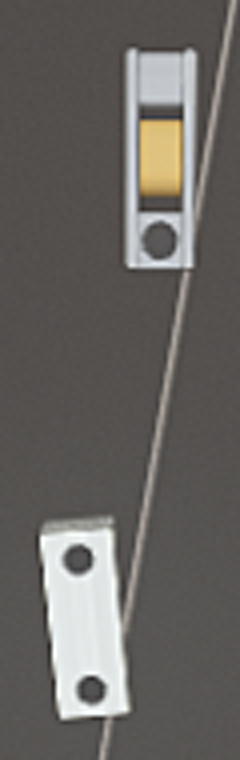

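View pics/c8.png

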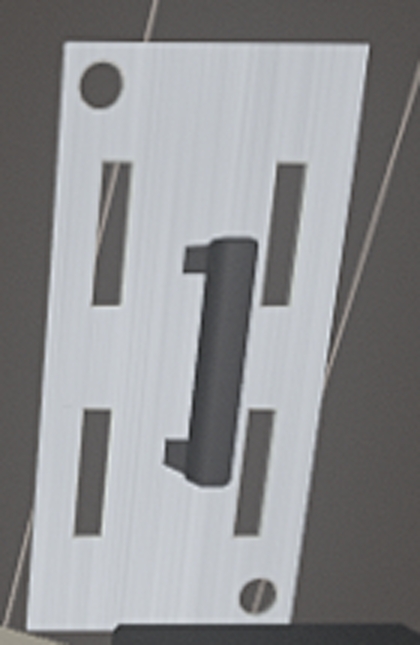

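```bash
python3 - <<'E'
from plan import *
L=load("w1")
f=lambda P,k,o:(np.array(P,float)+.5)/k-.5+np.array(o)
q=onplane(L,f([(128,48),(195,48),(193,268),(127,268)],4,(285,40)),.016);print(q.mean(0))
q=onplane(L,f([(161,158)],4,(285,40)),.02);print("roller",q)
plan(0.436,-0.188,0.06,-75.6)
plan(0.436,-0.188,0.012,-75.6)
E
```

```text
[ 0.56157142 -0.1875019   0.016     ]
roller [[ 0.56163232 -0.18748497  0.02      ]]
t 1.50 pos [ 0.4548 -0.2001  0.221 ] yaw -80.37 F [-0.3 -0.2 -0.3] w 0.651 j [ 0.47  0.25 -0.2   1.88  0.06  1.01 -1.16]
-> yaw -75.6 shift [-0.0303  0.0328  0.322 ] turn [ 0.0006 -0.0005 -0.0796] dist 0.163
t 1.50 pos [ 0.4548 -0.2001  0.221 ] yaw -80.37 F [-0.3 -0.2 -0.3] w 0.651 j [ 0.47  0.25 -0.2   1.88  0.06  1.01 -1.16]
-> yaw -75.6 shift [-0.0304  0.0327  0.418 ] turn [ 0.0006 -0.0005 -0.0796] dist 0.210
```

Call:
{"op": "play_rows", "data": {"rows": [[[-0.03,0.033,0.1],[0,0,-0.08],0.3],[[-0.03,0.033,0.2],[0,0,-0.08],0.3],[[-0.03,0.033,0.27],[0,0,-0.08],0.3],[[-0.03,0.033,0.32],[0,0,-0.08],0.3],[[-0.03,0.033,0.32],[0,0,-0.08],0.3],[[-0.03,0.033,0.32],[0,0,-0.08],0.3]]}}

```text
clock: 2.1
position: [0.4366, -0.1876, 0.0615]
ee_rot: [2.483, -1.924, -0.0]
force: [0.3, 0.1, 0.5]
width: 0.646
```

```bash
python3 - <<'E'
from plan import *
plan(0.436,-0.188,0.012,-75.6)
E
```

```text
t 2.10 pos [ 0.4366 -0.1876  0.0615] yaw -75.53 F [0.3 0.1 0.5] w 0.646 j [ 0.44  0.44 -0.19  2.1   0.15  0.61 -1.17]
-> yaw -75.6 shift [0.0005 0.0013 0.0991] turn [ 0.0005 -0.0001  0.0011] dist 0.050
```

Call:
{"op": "play_rows", "data": {"rows": [[[0,0,0.05],[0,0,0],0.3],[[0,0,0.09],[0,0,0],0.3],[[0,0,0.099],[0,0,0],0.3],[[0,0,0.099],[0,0,0],-0.2],[[0,0,0.099],[0,0,0],-1],[[0,0,0.099],[0,0,0],-1],[[0,0,0.099],[0,0,0],-1],[[0,0,0.099],[0,0,0],-1]]}}

```text
clock: 2.9
position: [0.4371, -0.1867, 0.012]
ee_rot: [-2.485, 1.922, -0.001]
force: [-0.1, 0.3, 0.6]
width: 0.266
```

Call:
{"op": "play_rows", "data": {"rows": [[[0,0,-0.03],[0,0,0],-1],[[0,0,-0.1],[0,0,0],-1],[[0,0,-0.2],[0,0,0],-1],[[0,0,-0.28],[0,0,0],-1],[[0,0,-0.28],[0,0,0],-1]]}}

```text
clock: 3.4
position: [0.4398, -0.1874, 0.1567]
ee_rot: [-2.483, 1.92, -0.013]
force: [0.1, 0.2, -0.7]
width: 0.215
```

```bash
python3 - <<'E'
from plan import *
c=np.array([.5087,.3622]);a=np.radians(-10.9);X=np.array([np.cos(a),np.sin(a)])
for n,d in(("blue",-.072),("white",0),("yel",.072)): print(n,(c+d*X).round(4))
y=c+.072*X
plan(y[0],y[1],0.15,-10.9+90)
snap("wrist","w2")
E
```

```text
blue [0.438  0.3758]
white [0.5087 0.3622]
yel [0.5794 0.3486]
t 3.40 pos [ 0.4398 -0.1874  0.1567] yaw -75.44 F [ 0.1  0.2 -0.7] w 0.215 j [ 0.48  0.3  -0.23  2.01  0.09  0.83 -1.12]
-> yaw -100.9 shift [-0.9675 -0.5396  0.0124] turn [-0.0081 -0.0032  0.4243] dist 0.554
```

View pics/w2.png

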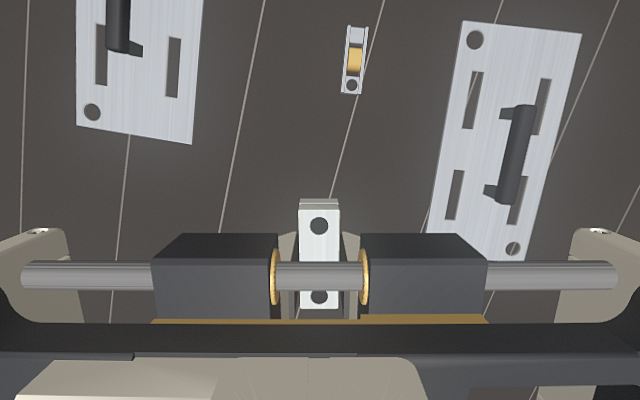

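Call:
{"op": "play_rows", "data": {"rows": [[[-0.08,-0.045,0],[0,0,0.04],-1],[[-0.968,-0.54,0.01],[0,0,0.42],-1],[[-0.968,-0.54,0.01],[0,0,0.42],-1],[[-0.968,-0.54,0.01],[0,0,0.42],-1],[[-0.968,-0.54,0.01],[0,0,0.42],-1],[[-0.968,-0.54,0.01],[0,0,0.42],-1],[[-0.968,-0.54,0.01],[0,0,0.42],-1],[[-0.968,-0.54,0.01],[0,0,0.42],-1],[[-0.968,-0.54,0.01],[0,0,0.42],-1],[[-0.968,-0.54,0.01],[0,0,0.42],-1]]}}

```text
clock: 4.45
position: [0.5573, 0.2798, 0.1453]
ee_rot: [2.004, -2.415, -0.0]
force: [1.1, -0.5, -0.9]
width: 0.214
```

```bash
python3 - <<'E'
from plan import *
plan(.5794,.3486,0.12,-10.9+90)
L=load("w2");from cell import arm
d=L["d"];
pts=[(310,240),(327,240),(310,270) ,(319,212)]
Rt=Ro.from_rotvec([-2.483,1.92,-.013]).as_matrix()
for u,v in pts:
    c,r=rays(L,[(u,v)]);X=c+r[0]*d[v,u];print(d[v,u],(Rt.T@(X-np.array([.4398,-.1874,.1567]))).round(4))
E
```

```text
t 4.45 pos [0.5573 0.2798 0.1453] yaw -100.63 F [ 1.1 -0.5 -0.9] w 0.214 j [-0.39  0.53 -0.24  1.66  0.15  0.97 -2.44]
-> yaw -100.9 shift [-0.1436 -0.0182  0.0503] turn [ 0.0019 -0.002   0.0045] dist 0.077
0.15469716 [-0.0047 -0.0104 -0.0049]
0.15542169 [ 0.0036 -0.0102 -0.0042]
0.08407843 [-0.0027 -0.0288 -0.0731]
0.15124753 [-0.0003 -0.0246 -0.0047]
```

Call:
{"op": "play_rows", "data": {"rows": [[[-0.05,-0.007,0.01],[0,0,0],-1],[[-0.1,-0.014,0.02],[0,0,0],-1],[[-0.143,-0.018,0.05],[0,0,0],-1],[[-0.143,-0.018,0.05],[0,0,0],-1],[[-0.143,-0.018,0.05],[0,0,0],-1],[[-0.143,-0.018,0.05],[0,0,0],-1]]}}

```text
clock: 5.05
position: [0.5799, 0.3455, 0.1216]
ee_rot: [2.004, -2.417, 0.001]
force: [-0.5, -0.6, -0.6]
width: 0.212
```

```bash
python3 - <<'E'
from plan import *
plan(.5794,.3486,0.024,-10.9+90)
snap("wrist","w3")
E
```

```text
t 5.05 pos [0.5799 0.3455 0.1216] yaw -100.68 F [-0.5 -0.6 -0.6] w 0.212 j [-0.47  0.63 -0.23  1.55  0.16  0.99 -2.51]
-> yaw -100.9 shift [-0.0062  0.002   0.1952] turn [ 0.0005 -0.0015  0.0036] dist 0.098
```

View pics/w3.png

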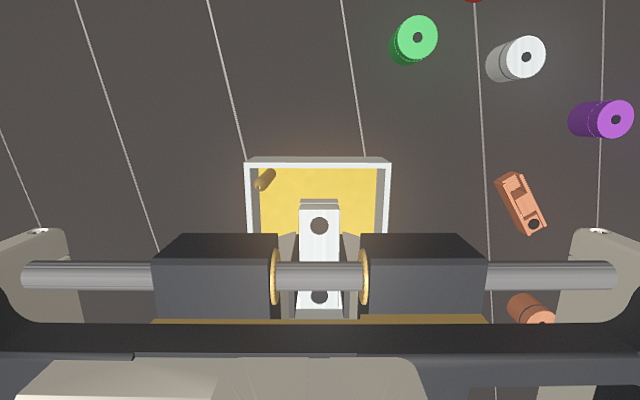

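Call:
{"op": "play_rows", "data": {"rows": [[[-0.006,0.002,0.06],[0,0,0],-1],[[-0.006,0.002,0.12],[0,0,0],-1],[[-0.006,0.002,0.16],[0,0,0],-1],[[-0.006,0.002,0.185],[0,0,0],-1],[[-0.006,0.002,0.193],[0,0,0],-1],[[-0.006,0.002,0.195],[0,0,0],-1],[[-0.006,0.002,0.195],[0,0,0],-1]]}}

```text
clock: 5.8
position: [0.5803, 0.3503, 0.0258]
ee_rot: [-2.005, 2.417, -0.0]
force: [-0.6, -0.1, 0.0]
width: 0.215
```

Call:
{"op": "play_rows", "data": {"rows": [[[0,0,0.004],[0,0,0],-1],[[0,0,0.006],[0,0,0],-1],[[0,0,0.006],[0,0,0],-1]]}}

```text
clock: 6.1
position: [0.58, 0.3503, 0.0224]
ee_rot: [-2.005, 2.417, -0.0]
force: [-0.5, 0.2, 3.2]
width: 0.213
```

Call:
{"op": "play_rows", "data": {"rows": [[[0,0,0],[0,0,0],-0.2],[[0,0,0],[0,0,0],-0.2],[[0,0,0],[0,0,0],-0.2],[[0,0,-0.03],[0,0,0],-0.2],[[0,0,-0.1],[0,0,0],-0.2],[[0,0,-0.2],[0,0,0],-0.2],[[0,0,-0.27],[0,0,0],0.0],[[0,0,-0.27],[0,0,0],0.0]]}}

```text
clock: 6.9
position: [0.5823, 0.3523, 0.1643]
ee_rot: [-1.999, 2.409, -0.001]
force: [0.2, 1.1, -0.1]
width: 0.488
```

```bash
python3 - <<'E'
from plan import *
plan(.63,.19,0.2,80)
snap("wrist","w4")
E
```

```text
t 6.90 pos [0.5823 0.3523 0.1643] yaw -100.64 F [ 0.2  1.1 -0.1] w 0.488 j [-0.48  0.59 -0.23  1.5   0.15  1.06 -2.5 ]
-> yaw -100.0 shift [ 0.3008 -0.1542 -0.0726] turn [-0.0072  0.0074 -0.0106] dist 0.173
```

View pics/w4.png

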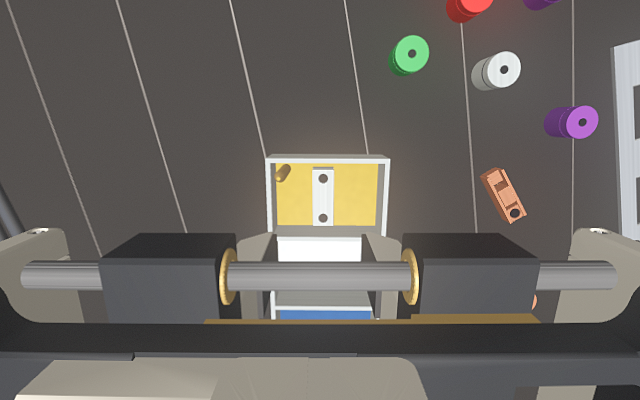

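```bash
python3 - <<'E'
from plan import *
L=load("w4")
for n,p in dict(bright=(504,69.5),purple=(582,122),green=(411,54),red=(470,1),copper_r=(504,195)).items(): print(n,onplane(L,[p],.03)[0].round(4))
crop(L,370,0,640,230,2.5,"c9")
S=load("scene0")
for n,p in dict(bright=(368.5,158.5),red=(391,166),green=(390,145),p1=(338,167),p2=(378.5,183)).items(): print(n,onplane(S,[p],.03)[0].round(4))
E
```

```text
bright [0.661  0.1808 0.03  ]
purple [0.6057 0.1152 0.03  ]
green [0.687  0.2563 0.03  ]
red [0.7178 0.205  0.03  ]
copper_r [0.5522 0.1859 0.03  ]
bright [0.6598 0.1882 0.03  ]
red [0.7229 0.2008 0.03  ]
green [0.6872 0.2616 0.03  ]
p1 [0.605  0.1182 0.03  ]
p2 [0.7208 0.1349 0.03  ]
```

View pics/c9.png

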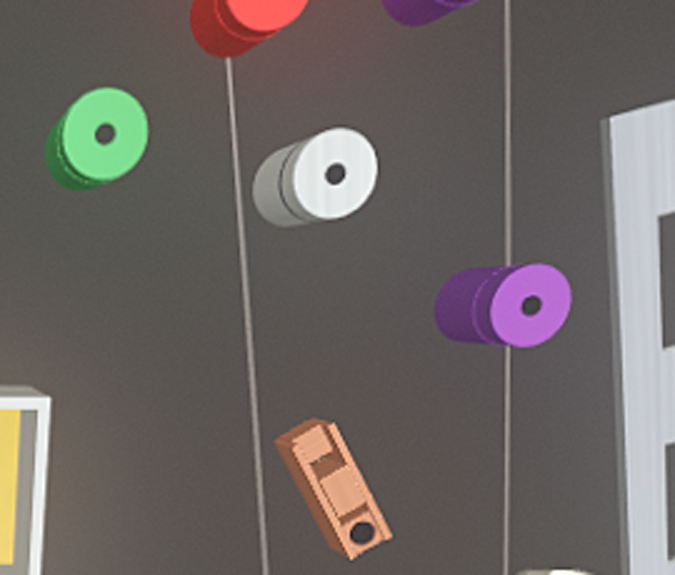

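```bash
python3 - <<'E'
from plan import *
plan(.725,.197,0.19,-41)
E
```

```text
t 6.95 pos [0.5811 0.3513 0.1611] yaw -100.64 F [-0.5 -0.2 -0.2] w 0.493 j [-0.48  0.59 -0.23  1.5   0.15  1.05 -2.5 ]
-> yaw -41.0 shift [ 0.2498 -0.34   -0.0574] turn [-0.0064  0.0017 -0.994 ] dist 0.213
```

Call:
{"op": "play_rows", "data": {"rows": [[[0.25,-0.34,-0.057],[0,0,-0.99],0.09],[[0.25,-0.34,-0.057],[0,0,-0.99],0.09],[[0.25,-0.34,-0.057],[0,0,-0.99],0.09],[[0.25,-0.34,-0.057],[0,0,-0.99],0.09],[[0.25,-0.34,-0.057],[0,0,-0.99],0.09],[[0.25,-0.34,-0.057],[0,0,-0.99],0.09],[[0.25,-0.34,-0.057],[0,0,-0.99],0.09]]}}

```text
clock: 7.65
position: [0.7235, 0.1944, 0.184]
ee_rot: [2.942, -1.099, -0.003]
force: [-0.5, 0.6, 0.5]
width: 0.543
```

Call:
{"op": "play_rows", "data": {"rows": [[[0,0,0],[0,0,-1],0.09],[[0,0,0],[0,0,-1],0.09],[[0,0,0],[0,0,-1],0.09],[[0,0,0],[0,0,-1],0.09],[[0,0,0],[0,0,-1],0.09],[[0,0,0],[0,0,-1],0.09],[[0,0,0],[0,0,-1],0.09]]}}

```text
clock: 8.35
position: [0.723, 0.1954, 0.1842]
ee_rot: [3.097, 0.522, -0.003]
force: [-0.1, -0.3, 0.2]
width: 0.543
```

Call:
{"op": "play_rows", "data": {"rows": [[[0,0,0],[0,0,-1],0.09],[[0,0,0],[0,0,-1],0.09],[[0,0,0],[0,0,-1],0.09],[[0,0,0],[0,0,-1],0.09],[[0,0,0],[0,0,-1],0.09],[[0,0,0],[0,0,-1],0.09],[[0,0,0],[0,0,-1],0.09]]}}

```text
clock: 9.05
position: [0.723, 0.1955, 0.1842]
ee_rot: [-2.421, -2.001, 0.003]
force: [-0.4, 0.5, 0.4]
width: 0.543
```

Call:
{"op": "play_rows", "data": {"rows": [[[0,0,0],[0,0,-0.35],0.09],[[0,0,0],[0,0,-0.35],0.09],[[0,0,0],[0,0,-0.35],0.09],[[0,0,0],[0,0,-0.35],0.09],[[0,0,0],[0,0,-0.35],0.09],[[0,0,0],[0,0,-0.35],0.09]]}}

```text
clock: 9.65
position: [0.7234, 0.1957, 0.1849]
ee_rot: [-2.026, -2.401, 0.001]
force: [1.4, 0.0, -0.5]
width: 0.546
```

```bash
python3 - <<'E'
from plan import *
plan(.725,.197,0.19,100)
snap("wrist","w5")
E
```

```text
t 9.65 pos [0.7234 0.1957 0.1849] yaw 99.68 F [ 1.4  0.  -0.5] w 0.546 j [ 0.13  0.87 -0.98  1.22  0.7   1.39  0.96]
-> yaw 100.0 shift [ 0.002   0.0036 -0.0101] turn [-0.0005  0.0003 -0.0054] dist 0.005
```

View pics/w5.png

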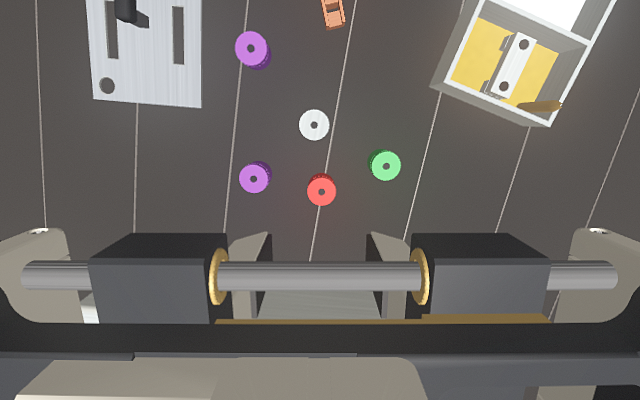

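```bash
python3 - <<'E'
from plan import *
L=load("w5")
g=cv2.cvtColor(L["p"],cv2.COLOR_RGB2GRAY);s=np.clip(110-g[117:133,306:322].astype(float),0,None);yy,xx=np.mgrid[117:133,306:322]
p=((s*xx).sum()/s.sum(),(s*yy).sum()/s.sum());w=onplane(L,[p],.03)[0];print(p,w)
plan(w[0],w[1],0.07,99.7);plan(w[0],w[1],0.013,99.7)
E
```

```text
(np.float64(313.91680814940577), np.float64(124.4006791171477)) [0.66125838 0.18108501 0.03      ]
t 9.70 pos [0.7235 0.1958 0.1851] yaw 99.70 F [-0.4  0.6 -0.2] w 0.547 j [ 0.13  0.87 -0.98  1.22  0.7   1.39  0.96]
-> yaw 99.7 shift [-0.008  -0.1275  0.2302] turn [-0.0003  0.0002 -0.0001] dist 0.132
t 9.70 pos [0.7235 0.1958 0.1851] yaw 99.70 F [-0.4  0.6 -0.2] w 0.547 j [ 0.13  0.87 -0.98  1.22  0.7   1.39  0.96]
-> yaw 99.7 shift [-0.008  -0.1275  0.3442] turn [-0.0003  0.0002 -0.0001] dist 0.184
```

Call:
{"op": "play_rows", "data": {"rows": [[[-0.008,-0.1275,0.05],[0,0,0],0.09],[[-0.008,-0.1275,0.15],[0,0,0],0.09],[[-0.008,-0.1275,0.22],[0,0,0],0.09],[[-0.008,-0.1275,0.23],[0,0,0],0.09],[[-0.008,-0.1275,0.23],[0,0,0],0.09]]}}

```text
clock: 10.2
position: [0.6614, 0.1809, 0.0701]
ee_rot: [-2.025, -2.401, 0.002]
force: [1.1, 0.2, 0.9]
width: 0.544
```

```bash
python3 - <<'E'
from plan import *
plan(.6613,.1811,0.013,99.7)
E
```

```text
t 10.20 pos [0.6614 0.1809 0.0701] yaw 99.73 F [1.1 0.2 0.9] w 0.544 j [ 0.19  0.89 -0.95  1.52  0.77  1.14  0.82]
-> yaw 99.7 shift [0.0005 0.     0.1141] turn [-0.0014  0.0001  0.0005] dist 0.057
```

Call:
{"op": "play_rows", "data": {"rows": [[[0,0,0.06],[0,0,0],0.09],[[0,0,0.105],[0,0,0],0.09],[[0,0,0.114],[0,0,0],0.09],[[0,0,0.114],[0,0,0],-0.2],[[0,0,0.114],[0,0,0],-1],[[0,0,0.114],[0,0,0],-1],[[0,0,0.114],[0,0,0],-1],[[0,0,0.114],[0,0,0],-1],[[0,0,0.114],[0,0,0],-1],[[0,0,0.114],[0,0,0],-1]]}}

```text
clock: 11.2
position: [0.6624, 0.1816, 0.015]
ee_rot: [2.024, 2.401, 0.003]
force: [-0.3, -0.5, 6.8]
width: 0.298
```

Call:
{"op": "play_rows", "data": {"rows": [[[0,0,0],[0,0,0],-1],[[0,0,-0.02],[0,0,0],-1],[[0,0,-0.1],[0,0,0],-1],[[0,0,-0.2],[0,0,0],-1],[[0,0,-0.28],[0,0,0],-1],[[0,0,-0.28],[0,0,0],-1]]}}

```text
clock: 11.8
position: [0.6636, 0.1835, 0.1608]
ee_rot: [2.022, 2.4, 0.014]
force: [0.4, 0.8, -0.2]
width: 0.299
```

```bash
python3 - <<'E'
from plan import *
plan(.438,.3758,0.16,79)
snap("wrist","w6")
E
```

```text
t 11.80 pos [0.6636 0.1835 0.1608] yaw 99.77 F [ 0.4  0.8 -0.2] w 0.299 j [ 0.2   0.8  -1.    1.44  0.69  1.26  0.88]
-> yaw 79.0 shift [ 0.4556 -0.3794 -0.0005] turn [ 0.0082 -0.0043  0.3462] dist 0.296
```

View pics/w6.png

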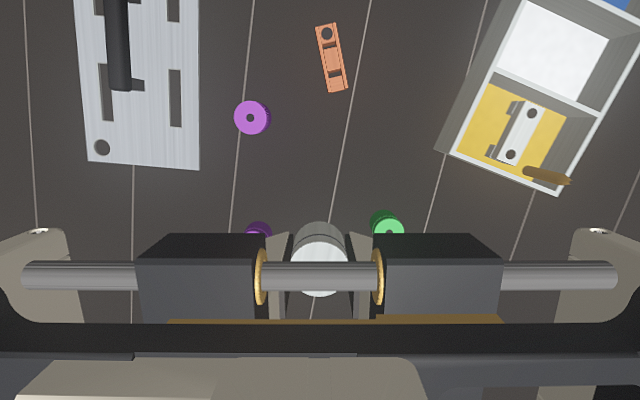

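Call:
{"op": "play_rows", "data": {"rows": [[[0.05,-0.04,0],[0,0,0.04],-1],[[0.456,-0.38,0],[0,0,0.35],-1],[[0.456,-0.38,0],[0,0,0.35],-1],[[0.456,-0.38,0],[0,0,0.35],-1],[[0.456,-0.38,0],[0,0,0.35],-1],[[0.456,-0.38,0],[0,0,0.35],-1],[[0.456,-0.38,0],[0,0,0.35],-1],[[0.456,-0.38,0],[0,0,0.35],-1],[[0.456,-0.38,0],[0,0,0.35],-1]]}}

```text
clock: 12.75
position: [0.436, 0.3725, 0.1525]
ee_rot: [2.427, 1.992, -0.002]
force: [0.5, 0.7, -0.7]
width: 0.297
```

```bash
python3 - <<'E'
from plan import *
plan(.438,.3758,0.03,79)
snap("wrist","w7")
E
```

```text
t 12.75 pos [0.436  0.3725 0.1525] yaw 78.76 F [ 0.5  0.7 -0.7] w 0.297 j [-0.15  0.63 -0.97  1.75  0.58  1.09  0.05]
-> yaw 79.0 shift [0.0077 0.0026 0.2449] turn [ 0.      0.0017 -0.004 ] dist 0.123
```

View pics/w7.png

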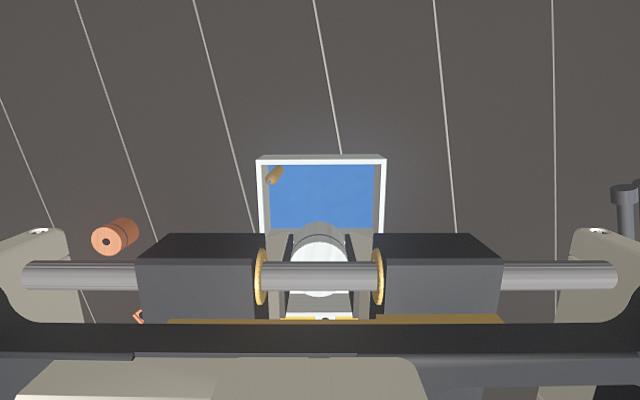

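```bash
python3 - <<'E'
from plan import *
L=load("w7")
c=np.array([.5087,.3622]);a=np.radians(-10.9);X=np.array([np.cos(a),np.sin(a)]);Y=np.array([-X[1],X[0]])
for l in((-110,-54),(-110,54)): print(l, proj(L,[*(c+l[0]*X/1000+l[1]*Y/1000),.04]))
print(proj(L,[*(c-.096*X-.04*Y),.062]))
print(onplane(L,[(257,157),(385,157)],.04))
crop(L,240,140,400,240,4,"c10")
E
```

```text
(-110, -54) [[257.33552551 159.5168357 ]]
(-110, 54) [[388.27181241 158.90482748]]
[[271.11662609 181.22797058]]
[[0.38840672 0.33020337 0.04      ]
 [0.40882235 0.43359878 0.04      ]]
```

View pics/c10.png

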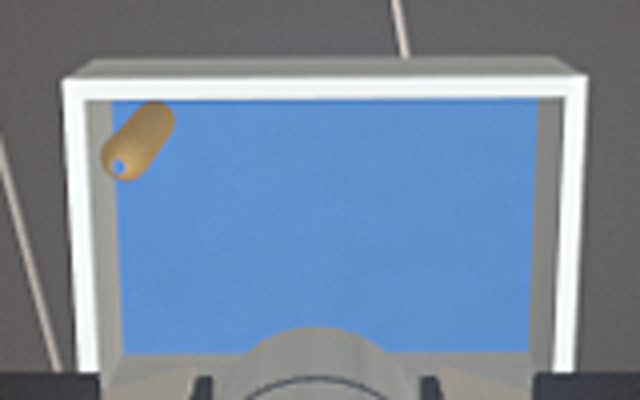

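Call:
{"op": "play_rows", "data": {"rows": [[[0.007,0.003,0.05],[0,0,0],-1],[[0.007,0.003,0.12],[0,0,0],-1],[[0.007,0.003,0.18],[0,0,0],-1],[[0.007,0.003,0.23],[0,0,0],-1],[[0.007,0.003,0.25],[0,0,0],-1],[[0.007,0.003,0.252],[0,0,0],-1],[[0.007,0.003,0.252],[0,0,0],-1]]}}

```text
clock: 13.5
position: [0.4384, 0.3766, 0.0278]
ee_rot: [-2.429, -1.992, -0.001]
force: [0.2, 0.4, -0.8]
width: 0.295
```

Call:
{"op": "play_rows", "data": {"rows": [[[0,0,0.005],[0,0,0],-1],[[0,0,0.009],[0,0,0],-1],[[0,0,0.012],[0,0,0],-1],[[0,0,0.014],[0,0,0],-1],[[0,0,0.014],[0,0,0],-1]]}}

```text
clock: 14.0
position: [0.4377, 0.3766, 0.0202]
ee_rot: [2.428, 1.993, -0.0]
force: [0.2, 1.1, 0.3]
width: 0.298
```

Call:
{"op": "play_rows", "data": {"rows": [[[0,0,0.002],[0,0,0],-1],[[0,0,0.004],[0,0,0],-1],[[0,0,0.004],[0,0,0],-1]]}}

```text
clock: 14.3
position: [0.4377, 0.3767, 0.0198]
ee_rot: [2.427, 1.993, 0.001]
force: [-4.2, -5.4, 19.2]
width: 0.299
```

Call:
{"op": "play_rows", "data": {"rows": [[[0,0,-0.001],[0,0,0],-1],[[0,0,-0.001],[0,0,0],-0.1],[[0,0,-0.001],[0,0,0],-0.1],[[0,0,-0.001],[0,0,0],-0.1],[[0,0,-0.03],[0,0,0],-0.1],[[0,0,-0.1],[0,0,0],-0.1],[[0,0,-0.2],[0,0,0],-0.1],[[0,0,-0.27],[0,0,0],0],[[0,0,-0.27],[0,0,0],0]]}}

```text
clock: 15.2
position: [0.4387, 0.3796, 0.1594]
ee_rot: [-2.427, -1.993, -0.013]
force: [0.4, 0.7, 0.8]
width: 0.495
```

```bash
python3 - <<'E'
from plan import *
plan(.5616,-.1875,0.16,99.6)
snap("wrist","w8")
E
```

```text
t 15.20 pos [0.4387 0.3796 0.1594] yaw 78.79 F [0.4 0.7 0.8] w 0.495 j [-0.16  0.63 -0.97  1.73  0.58  1.09  0.06]
-> yaw 99.6 shift [-1.0648  0.4616 -0.007 ] turn [ 0.0052 -0.0061 -0.3468] dist 0.580
```

View pics/w8.png

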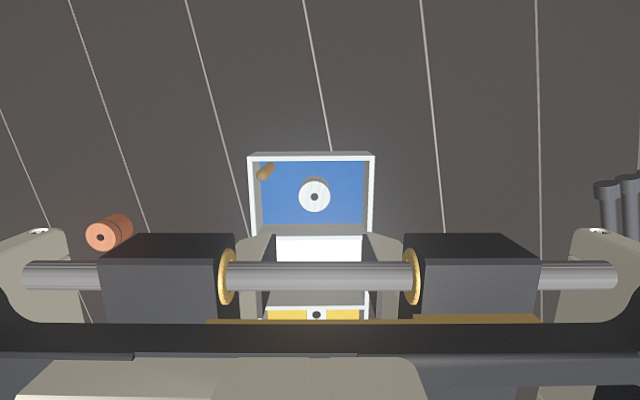

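Call:
{"op": "play_rows", "data": {"rows": [[[-0.7,0.3,0],[0,0,-0.2],0.1],[[-0.7,0.3,0],[0,0,-0.2],0.1],[[-0.7,0.3,0],[0,0,-0.2],0.1],[[-0.7,0.3,0],[0,0,-0.2],0.1],[[-0.7,0.3,0],[0,0,-0.2],0.1],[[-0.7,0.3,0],[0,0,-0.2],0.1],[[-0.7,0.3,0],[0,0,-0.2],0.1],[[-0.7,0.3,0],[0,0,-0.2],0.1],[[-0.7,0.3,0],[0,0,-0.2],0.1]]}}

```text
clock: 16.15
position: [0.5167, -0.0018, 0.1519]
ee_rot: [-2.215, -2.227, 0.005]
force: [-0.5, 0.2, 0.5]
width: 0.55
```

```bash
python3 - <<'E'
from plan import *
plan(.63,-.176,0.16,99.6)
E
```

```text
t 16.15 pos [ 0.5167 -0.0018  0.1519] yaw 90.31 F [-0.5  0.2  0.5] w 0.550 j [ 0.66  0.59 -1.09  1.88  0.61  1.06  0.9 ]
-> yaw 99.6 shift [-0.3496  0.2246 -0.016 ] turn [-0.0026  0.0018 -0.1549] dist 0.208
```

Call:
{"op": "play_rows", "data": {"rows": [[[-0.35,0.225,-0.016],[0,0,-0.155],0.1],[[-0.35,0.225,-0.016],[0,0,-0.155],0.1],[[-0.35,0.225,-0.016],[0,0,-0.155],0.1],[[-0.35,0.225,-0.016],[0,0,-0.155],0.1],[[-0.35,0.225,-0.016],[0,0,-0.155],0.1],[[-0.35,0.225,-0.016],[0,0,-0.155],0.1],[[-0.35,0.225,-0.016],[0,0,-0.155],0.1]]}}

```text
clock: 16.85
position: [0.6308, -0.1669, 0.161]
ee_rot: [-2.014, -2.409, -0.001]
force: [-1.2, 0.1, 0.1]
width: 0.553
```

```bash
python3 - <<'E'
from plan import *
plan(.5616,-.1875,0.07,99.6)
snap("wrist","w9")
E
```

```text
t 16.85 pos [ 0.6308 -0.1669  0.161 ] yaw 100.21 F [-1.2  0.1  0.1] w 0.553 j [ 0.79  0.78 -1.06  1.53  0.7   1.25  1.37]
-> yaw 99.6 shift [-0.0162 -0.1433  0.1821] turn [-0.0006 -0.0015  0.0101] dist 0.116
```

View pics/w9.png

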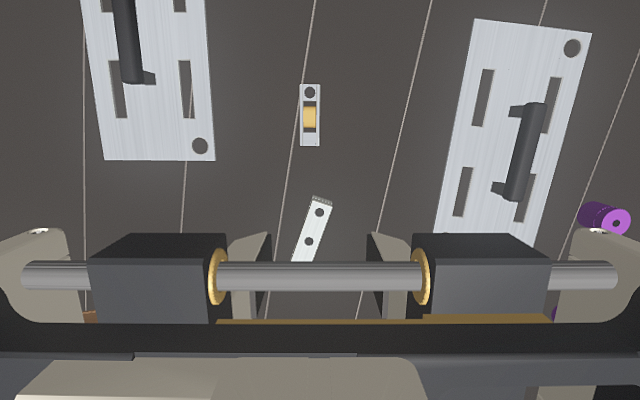

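```bash
python3 - <<'E'
from plan import *
L=load("w9"); H=cv2.cvtColor(L["p"],cv2.COLOR_RGB2HSV)
m=((H[...,0]>12)&(H[...,0]<30)&(H[...,1]>70)).astype(np.uint8);m2=np.zeros_like(m);m2[80:150,295:325]=m[80:150,295:325]
M=cv2.moments(m2,True);p=(M["m10"]/M["m00"],M["m01"]/M["m00"]);print(p,onplane(L,[p],.019))
g=cv2.cvtColor(L["p"],cv2.COLOR_RGB2GRAY);mm=np.zeros_like(g);mm[78:152,294:326]=(g[78:152,294:326]>115)*255
c=max(cv2.findContours(mm,cv2.RETR_EXTERNAL,2)[0],key=cv2.contourArea);print(cv2.minAreaRect(onplane(L,c.reshape(-1,2),.016)[:,:2].astype(np.float32)*1000))
E
```

```text
(309.0422535211268, 116.5) [[ 0.56248616 -0.18719644  0.019     ]]
((559.3574829101562, -189.91070556640625), (57.824947357177734, 22.886133193969727), 9.31686782836914)
```

Call:
{"op": "play_rows", "data": {"rows": [[[-0.016,-0.143,0.05],[0,0,0.01],0.1],[[-0.016,-0.143,0.12],[0,0,0.01],0.1],[[-0.016,-0.143,0.17],[0,0,0.01],0.1],[[-0.016,-0.143,0.18],[0,0,0.01],0.1],[[-0.016,-0.143,0.18],[0,0,0.01],0.1]]}}

```text
clock: 17.4
position: [0.5624, -0.1882, 0.0716]
ee_rot: [-2.027, -2.399, -0.001]
force: [0.3, 0.5, 0.4]
width: 0.551
```

```bash
python3 - <<'E'
from plan import *
plan(.562,-.1872,0.012,99.5)
E
```

```text
t 17.40 pos [ 0.5624 -0.1882  0.0716] yaw 99.60 F [0.3 0.5 0.4] w 0.551 j [ 0.88  0.8  -1.02  1.77  0.79  1.04  1.3 ]
-> yaw 99.5 shift [ 0.002  -0.0006  0.1192] turn [-0.0001 -0.0006  0.0016] dist 0.060
```

Call:
{"op": "play_rows", "data": {"rows": [[[0.002,0,0.06],[0,0,0],0.1],[[0.002,0,0.11],[0,0,0],0.1],[[0.002,0,0.12],[0,0,0],0.1],[[0.002,0,0.12],[0,0,0],-0.3],[[0.002,0,0.12],[0,0,0],-1],[[0.002,0,0.12],[0,0,0],-1],[[0.002,0,0.12],[0,0,0],-1],[[0.002,0,0.12],[0,0,0],-1],[[0.002,0,0.12],[0,0,0],-1],[[0.002,0,0.12],[0,0,0],-1]]}}

```text
clock: 18.4
position: [0.5627, -0.1888, 0.012]
ee_rot: [2.03, 2.396, 0.001]
force: [-1.2, -0.8, 6.1]
width: 0.193
```

Call:
{"op": "play_rows", "data": {"rows": [[[0,0,0],[0,0,0],-1],[[0,0,0],[0,0,0],-1],[[0,0,-0.02],[0,0,0],-1],[[0,0,-0.1],[0,0,0],-1],[[0,0,-0.2],[0,0,0],-1],[[0,0,-0.28],[0,0,0],-1],[[0,0,-0.28],[0,0,0],-1]]}}

```text
clock: 19.1
position: [0.5653, -0.188, 0.1575]
ee_rot: [2.025, 2.392, 0.007]
force: [-0.4, -0.1, -0.8]
width: 0.197
```

```bash
python3 - <<'E'
from plan import *
plan(.5087,.3612,0.15,79)
snap("wrist","w10")
E
```

```text
t 19.10 pos [ 0.5653 -0.188   0.1575] yaw 99.49 F [-0.4 -0.1 -0.8] w 0.197 j [ 0.92  0.71 -1.1   1.69  0.69  1.17  1.38]
-> yaw 79.0 shift [1.102  0.0693 0.0126] turn [0.008  0.0012 0.3415] dist 0.552
```

View pics/w10.png

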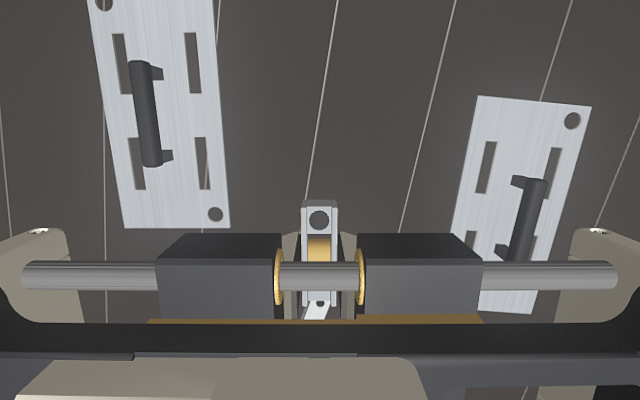

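Call:
{"op": "play_rows", "data": {"rows": [[[0.08,0.005,0],[0,0,0.03],-1],[[0.8,0.05,0],[0,0,0.25],-1],[[0.8,0.05,0],[0,0,0.25],-1],[[0.8,0.05,0],[0,0,0.25],-1],[[0.8,0.05,0],[0,0,0.25],-1],[[0.8,0.05,0],[0,0,0.25],-1],[[0.8,0.05,0],[0,0,0.25],-1],[[0.8,0.05,0],[0,0,0.25],-1],[[0.8,0.05,0],[0,0,0.25],-1],[[0.8,0.05,0],[0,0,0.25],-1]]}}

```text
clock: 20.15
position: [0.5196, 0.2124, 0.1506]
ee_rot: [-2.32, -2.117, 0.001]
force: [0.8, -0.8, -0.1]
width: 0.194
```

```bash
python3 - <<'E'
from plan import *
plan(.5087,.3612,0.15,79)
E
```

```text
t 20.15 pos [0.5196 0.2124 0.1506] yaw 84.75 F [ 0.8 -0.8 -0.1] w 0.194 j [ 0.2   0.63 -1.02  1.77  0.61  1.09  0.45]
-> yaw 79.0 shift [ 0.2943 -0.049   0.0014] turn [-0.0014 -0.0002  0.0959] dist 0.149
```

Call:
{"op": "play_rows", "data": {"rows": [[[0.1,-0.017,0],[0,0,0.05],-1],[[0.2,-0.033,0],[0,0,0.096],-1],[[0.27,-0.045,0],[0,0,0.096],-1],[[0.294,-0.049,0],[0,0,0.096],-1],[[0.294,-0.049,0],[0,0,0.096],-1],[[0.294,-0.049,0],[0,0,0.096],-1]]}}

```text
clock: 20.75
position: [0.5118, 0.3559, 0.1503]
ee_rot: [2.43, 1.989, -0.003]
force: [-0.2, -0.0, -0.3]
width: 0.193
```

```bash
python3 - <<'E'
from plan import *
plan(.5087,.3612,0.022,79)
snap("wrist","w11")
E
```

```text
t 20.75 pos [0.5118 0.3559 0.1503] yaw 78.60 F [-0.2 -0.  -0.3] w 0.193 j [-0.11  0.7  -0.95  1.62  0.61  1.15  0.17]
-> yaw 79.0 shift [ 0.0098 -0.0081  0.2565] turn [-0.0001  0.0025 -0.0067] dist 0.128
```

View pics/w11.png

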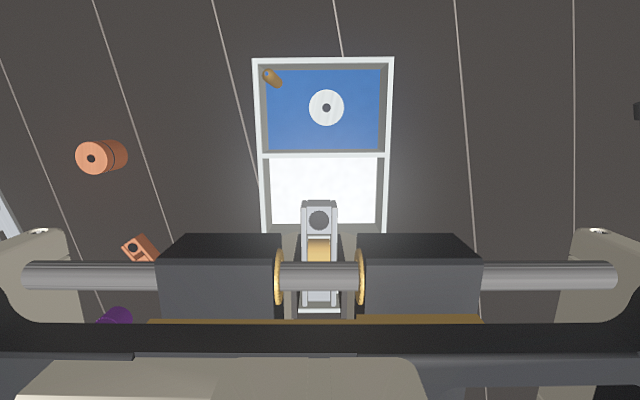

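Call:
{"op": "play_rows", "data": {"rows": [[[0.01,-0.008,0.03],[0,0,-0.006],-1],[[0.01,-0.008,0.1],[0,0,-0.006],-1],[[0.01,-0.008,0.17],[0,0,-0.006],-1],[[0.01,-0.008,0.23],[0,0,-0.006],-1],[[0.01,-0.008,0.25],[0,0,-0.006],-1],[[0.01,-0.008,0.256],[0,0,-0.006],-1],[[0.01,-0.008,0.256],[0,0,-0.006],-1]]}}

```text
clock: 21.5
position: [0.5082, 0.3644, 0.0237]
ee_rot: [-2.423, -1.999, -0.001]
force: [-1.3, -0.1, 0.1]
width: 0.195
```

Call:
{"op": "play_rows", "data": {"rows": [[[0,0,0.003],[0,0,0],-1],[[0,0,0.006],[0,0,0],-1],[[0,0,0.008],[0,0,0],-1],[[0,0,0.008],[0,0,0],-1]]}}

```text
clock: 21.9
position: [0.5081, 0.3643, 0.0195]
ee_rot: [2.423, 2.0, 0.001]
force: [0.7, -0.5, -0.5]
width: 0.193
```

Call:
{"op": "play_rows", "data": {"rows": [[[0,0,0.002],[0,0,0],-1],[[0,0,0.004],[0,0,0],-1],[[0,0,0.004],[0,0,0],-1]]}}

```text
clock: 22.2
position: [0.5079, 0.3643, 0.0171]
ee_rot: [-2.423, -2.0, 0.0]
force: [-0.2, -1.0, -1.3]
width: 0.189
```

Call:
{"op": "play_rows", "data": {"rows": [[[0,0,0.002],[0,0,0],-1],[[0,0,0.002],[0,0,0],-1]]}}

```text
clock: 22.4
position: [0.508, 0.3643, 0.017]
ee_rot: [2.423, 1.999, 0.0]
force: [-1.3, -3.1, 8.4]
width: 0.194
```

Call:
{"op": "play_rows", "data": {"rows": [[[0,0,0],[0,0,0],-0.25],[[0,0,0],[0,0,0],-0.25],[[0,0,0],[0,0,0],-0.25],[[0,0,-0.03],[0,0,0],-0.25],[[0,0,-0.1],[0,0,0],-0.25],[[0,0,-0.2],[0,0,0],-0.25],[[0,0,-0.3],[0,0,0],0],[[0,0.1,-0.35],[0,0,0],0],[[0,0.16,-0.35],[0,0,0],0],[[0,0.16,-0.35],[0,0,0],0]]}}

```text
clock: 23.4
position: [0.5921, 0.3464, 0.1928]
ee_rot: [2.428, 1.99, 0.005]
force: [0.5, 0.1, -0.6]
width: 0.501
```

```bash
python3 - <<'E'
from plan import *
plan(.52,-.34,0.2,99.5)
snap("wrist","w12")
E
```

```text
t 23.40 pos [0.5921 0.3464 0.1928] yaw 78.66 F [ 0.5  0.1 -0.6] w 0.501 j [-0.09  0.74 -0.93  1.41  0.61  1.29  0.31]
-> yaw 99.5 shift [-1.3743  0.1286 -0.0154] turn [ 0.0037 -0.0004 -0.3474] dist 0.690
```

View pics/w12.png

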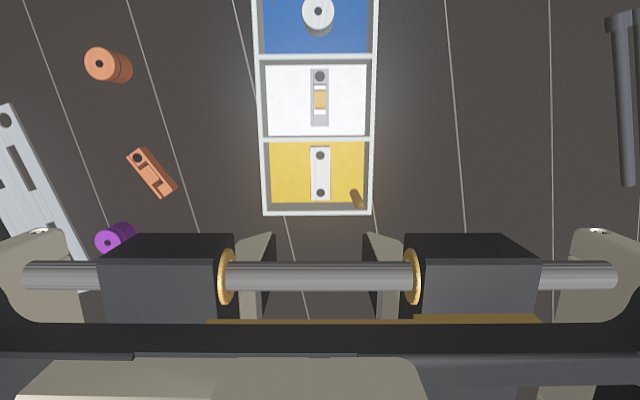

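```bash
python3 - <<'E'
from plan import *
L=load("w12"); crop(L,250,120,390,220,5,"c11")
c=np.array([.5087,.3622]);a=np.radians(-10.9);X=np.array([np.cos(a),np.sin(a)]);Y=np.array([-X[1],X[0]])
for l in((110,-54),(110,54)): print(l, proj(L,[*(c+l[0]*X/1000+l[1]*Y/1000),.04]))
print(proj(L,[*(c+.096*X+.04*Y),.062]))
E
```

```text
(110, -54) [[263.94631626 215.98218015]]
(110, 54) [[372.30291802 215.23292404]]
[[361.5800513  207.93330484]]
```

View pics/c11.png

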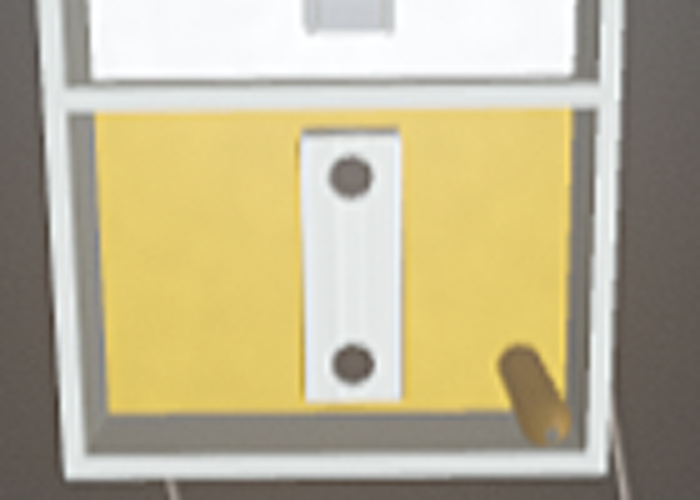

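Call:
{"op": "play_rows", "data": {"rows": [[[-0.9,0,-0.02],[0,0,-0.25],0],[[-0.9,0,-0.02],[0,0,-0.25],0],[[-0.9,0,-0.02],[0,0,-0.25],0],[[-0.9,0,-0.02],[0,0,-0.25],0],[[-0.9,0,-0.02],[0,0,-0.25],0],[[-0.9,0,-0.02],[0,0,-0.25],0],[[-0.9,0,-0.02],[0,0,-0.25],0],[[-0.9,0,-0.02],[0,0,-0.25],0],[[-0.9,0,-0.02],[0,0,-0.25],0],[[-0.9,0,-0.02],[0,0,-0.25],0]]}}

```text
clock: 24.45
position: [0.4988, -0.1003, 0.2004]
ee_rot: [2.153, 2.288, -0.008]
force: [0.0, 1.5, -0.8]
width: 0.497
```

```bash
python3 - <<'E'
from plan import *
plan(.587,-.33,0.2,99.7)
E
```

```text
t 24.45 pos [ 0.4988 -0.1003  0.2004] yaw 93.50 F [ 0.   1.5 -0.8] w 0.497 j [ 0.92  0.54 -1.17  1.83  0.55  1.14  1.19]
-> yaw 99.7 shift [-0.4693  0.148   0.0019] turn [-0.0035  0.003  -0.1034] dist 0.246
```

Call:
{"op": "play_rows", "data": {"rows": [[[-0.47,0.148,0],[0,0,-0.1],0],[[-0.47,0.148,0],[0,0,-0.1],0],[[-0.47,0.148,0],[0,0,-0.1],0],[[-0.47,0.148,0],[0,0,-0.1],0],[[-0.47,0.148,0],[0,0,-0.1],0],[[-0.47,0.148,0],[0,0,-0.1],0],[[-0.47,0.148,0],[0,0,-0.1],0],[[-0.47,0.148,0],[0,0,-0.1],0]]}}

```text
clock: 25.25
position: [0.5917, -0.3193, 0.2017]
ee_rot: [-2.014, -2.41, -0.001]
force: [-0.1, 1.4, -1.0]
width: 0.5
```

```bash
python3 - <<'E'
from plan import *
plan(.52,-.342,0.08,99.7)
snap("wrist","w13")
E
```

```text
t 25.25 pos [ 0.5917 -0.3193  0.2017] yaw 100.24 F [-0.1  1.4 -1. ] w 0.500 j [ 1.01  0.78 -1.08  1.43  0.69  1.35  1.65]
-> yaw 99.7 shift [-0.0193 -0.1493  0.2433] turn [ 0.0002 -0.0009  0.009 ] dist 0.143
```

View pics/w13.png

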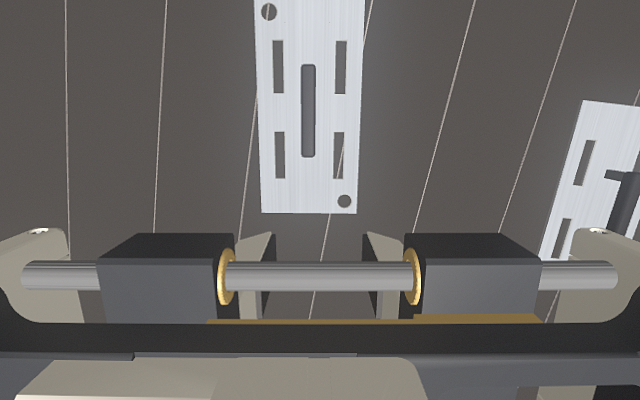

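```bash
python3 - <<'E'
from plan import *
L=load("w13"); g=cv2.cvtColor(L["p"],cv2.COLOR_RGB2GRAY)
def dark(b,z,th):
    x0,y0,x1,y1=b;m=((g[y0:y1,x0:x1]<th)*255).astype(np.uint8)
    c=max(cv2.findContours(m,cv2.RETR_EXTERNAL,1)[0],key=cv2.contourArea).reshape(-1,2)+[x0,y0]
    W=onplane(L,c,z)[:,:2].astype(np.float32)*1000
    return W,cv2.minAreaRect(W)
for z in(.004,):
    P=[]
    for b in((259,2,280,22),(334,192,354,210)):
        W,r=dark(b,z,125);q=cv2.fitEllipse(W);print(q);P.append(np.array(q[0]))
    d=P[0]-P[1];a=np.degrees(np.arctan2(d[1],d[0]));print(P,(P[0]+P[1])/2,np.linalg.norm(d),a,(a-22.62+90)%180-90)
print("handle",dark((296,58,320,162),.04,90)[1])
E
```

```text
((432.2537841796875, -394.4640197753906), (7.100825786590576, 14.840938568115234), 88.41407775878906)
((606.9841918945312, -286.72601318359375), (13.474671363830566, 13.867166519165039), 19.318544387817383)
[array([ 432.25378418, -394.46401978]), array([ 606.98419189, -286.72601318])] [ 519.61898804 -340.59501648] 205.2758959171037 -148.34219756993147 9.037802430068524
handle ((519.637451171875, -341.5791320800781), (82.94036102294922, 12.043624877929688), 9.559662818908691)
```

```bash
python3 - <<'E'
from plan import *
plan(.5197,-.3416,0.08,99.6)
E
```

```text
t 25.30 pos [ 0.5917 -0.3194  0.2018] yaw 100.25 F [-0.7  0.1 -0.7] w 0.499 j [ 1.01  0.78 -1.08  1.43  0.69  1.35  1.65]
-> yaw 99.6 shift [-0.0181 -0.1496  0.2436] turn [ 0.0002 -0.0004  0.0109] dist 0.143
```

Call:
{"op": "play_rows", "data": {"rows": [[[-0.018,-0.08,0.08],[0,0,0.01],0],[[-0.018,-0.15,0.16],[0,0,0.01],0],[[-0.018,-0.15,0.22],[0,0,0.01],0],[[-0.018,-0.15,0.243],[0,0,0.01],0],[[-0.018,-0.15,0.243],[0,0,0.01],0],[[-0.018,-0.15,0.243],[0,0,0.01],0]], "newtons": 60}}

```text
clock: 25.9
position: [0.5216, -0.3427, 0.0818]
ee_rot: [2.027, 2.397, 0.003]
force: [0.5, 0.1, 0.3]
width: 0.499
```

```bash
python3 - <<'E'
from plan import *
plan(.5197,-.3416,0.022,99.6)
E
```

```text
t 25.90 pos [ 0.5216 -0.3427  0.0818] yaw 99.58 F [0.5 0.1 0.3] w 0.499 j [ 1.12  0.83 -1.03  1.68  0.79  1.1   1.59]
-> yaw 99.6 shift [ 0.0028 -0.0036  0.1196] turn [ 0.0026  0.0006 -0.0004] dist 0.060
```

Call:
{"op": "play_rows", "data": {"rows": [[[0.003,-0.003,0.05],[0,0,0],0],[[0.003,-0.003,0.1],[0,0,0],0],[[0.003,-0.003,0.119],[0,0,0],0],[[0.003,-0.003,0.119],[0,0,0],0],[[0.003,-0.003,0.119],[0,0,0],-0.4],[[0.003,-0.003,0.119],[0,0,0],-0.6],[[0.003,-0.003,0.119],[0,0,0],-1],[[0.003,-0.003,0.119],[0,0,0],-1],[[0.003,-0.003,0.119],[0,0,0],-1],[[0.003,-0.003,0.119],[0,0,0],-1]]}}

```text
clock: 26.9
position: [0.5179, -0.3428, 0.0207]
ee_rot: [2.03, 2.397, -0.0]
force: [-1.2, -0.7, 5.2]
width: 0.149
```

Call:
{"op": "play_rows", "data": {"rows": [[[0,0,0],[0,0,0],-1],[[0,0,0],[0,0,0],-1],[[0,0,0],[0,0,0],-1]]}}

```text
clock: 27.2
position: [0.5179, -0.3428, 0.0207]
ee_rot: [2.03, 2.397, -0.0]
force: [-1.5, -0.8, 5.0]
width: 0.144
```

Call:
{"op": "play_rows", "data": {"rows": [[[0,0,-0.02],[0,0,0],-1],[[0,0,-0.06],[0,0,0],-1],[[0,0,-0.12],[0,0,0],-1],[[0,0,-0.18],[0,0,0],-1],[[0,0,-0.24],[0,0,0],-1],[[0,0,-0.28],[0,0,0],-1],[[0,0,-0.28],[0,0,0],-1],[[0,0,-0.28],[0,0,0],-1]]}}

```text
clock: 28.0
position: [0.5174, -0.3426, 0.1605]
ee_rot: [2.03, 2.397, -0.001]
force: [-0.2, -0.4, -4.3]
width: 0.144
```

```bash
python3 - <<'E'
from plan import *
plan(.508,.3614,0.17,79.1)
L=snap("wrist","w14")
E
```

```text
t 28.00 pos [ 0.5174 -0.3426  0.1605] yaw 99.47 F [-0.2 -0.4 -4.3] w 0.144 j [ 1.16  0.75 -1.09  1.61  0.7   1.22  1.65]
-> yaw 79.1 shift [ 1.392  0.213 -0.02 ] turn [1.000e-04 6.000e-04 3.395e-01] dist 0.704
```

View pics/w14.png

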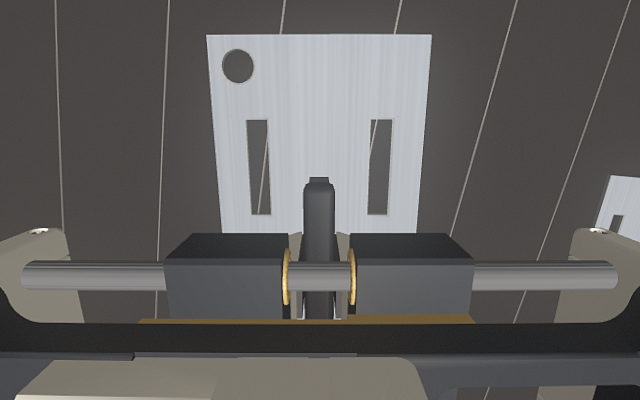

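```bash
cat > held.py <<'E'
from plan import *
import sys
def held(tag,pos,rv,corners,hole):
    L=load(tag);Rt=Ro.from_rotvec(rv).as_matrix()
    pts=[]
    for v in range(45,225,6):
        for u in list(range(275,300,4))+list(range(340,365,4))+list(range(400,412,4)):
            z=L["d"][v,u]
            if z>0:
                c,r=rays(L,[(u,v)]);pts.append(Rt.T@(c+r[0]*z-pos))
    P=np.array(pts);A=np.c_[P[:,:2],np.ones(len(P))];k=np.linalg.lstsq(A,P[:,2],rcond=None)[0]
    res=P[:,2]-A@k;k2=np.linalg.lstsq(A[abs(res)<.003],P[abs(res)<.003,2],rcond=None)[0]
    print("plane z=",k2,len(P),np.std(res))
    for n,p in(("corners",corners),("hole",hole)):
        c,r=rays(L,p)
        for d in r:
            o=Rt.T@(c-pos);d=Rt.T@d;t=(k2[0]*o[0]+k2[1]*o[1]+k2[2]-o[2])/(d[2]-k2[0]*d[0]-k2[1]*d[1]);print(n,(o+t*d)*1000)
E
python3 - <<'E'
from held import *
L=load("w14");crop(L,195,20,445,240,3,"c12")
held("w14",np.array([.5174,-.3426,.1605]),[2.03,2.397,-.001],[(207,35),(431.5,35)],[(237.5,66)])
E
```

```text
plane z= [-0.00044531 -0.00085491  0.0167852 ] 510 0.0006284321379772284
corners [ -53.14368159 -107.93807197   16.90114793]
corners [  54.44315086 -108.03896567   16.85332452]
hole [-39.32215306 -93.98389925  16.88306343]
```

View pics/c12.png

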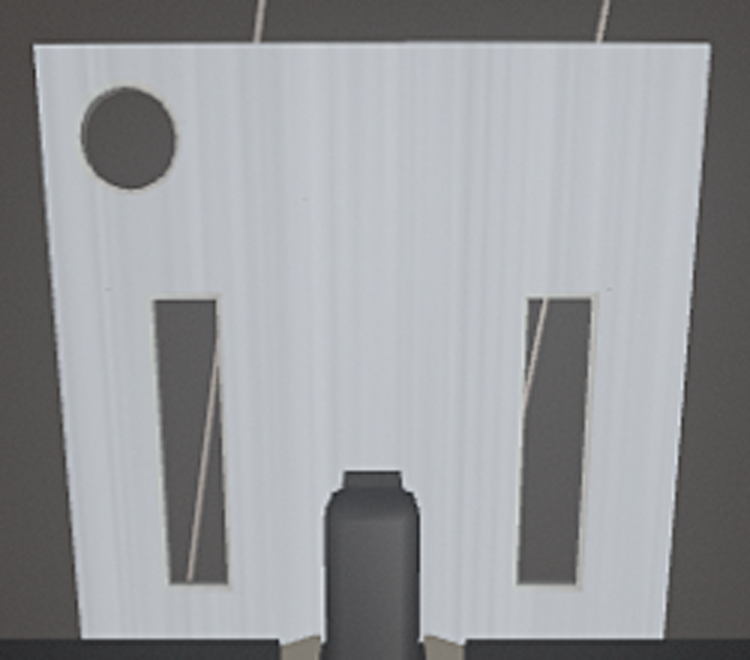

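Call:
{"op": "play_rows", "data": {"rows": [[[0.04,0.006,0],[0,0,0.01],-1],[[0.1,0.015,0],[0,0,0.025],-1],[[0.17,0.026,0],[0,0,0.04],-1],[[0.25,0.038,0],[0,0,0.06],-1],[[0.33,0.05,0],[0,0,0.08],-1],[[0.41,0.062,0],[0,0,0.1],-1],[[0.49,0.074,0],[0,0,0.12],-1],[[0.57,0.086,0],[0,0,0.14],-1],[[0.64,0.097,0],[0,0,0.157],-1],[[0.7,0.106,0],[0,0,0.17],-1]]}}

```text
clock: 29.05
position: [0.5112, 0.0133, 0.1591]
ee_rot: [-2.234, -2.207, 0.002]
force: [-0.3, 0.1, -3.4]
width: 0.149
```

```bash
python3 - <<'E'
from plan import *
plan(.506,.3613,0.16,79.1)
E
```

```text
t 29.05 pos [0.5112 0.0133 0.1591] yaw 89.31 F [-0.3  0.1 -3.4] w 0.149 j [ 0.65  0.58 -1.1   1.88  0.59  1.06  0.86]
-> yaw 79.1 shift [ 0.6959 -0.0187 -0.0014] turn [-0.002  -0.0002  0.1702] dist 0.348
```

Call:
{"op": "play_rows", "data": {"rows": [[[0.05,0,0],[0,0,0.012],-1],[[0.12,-0.003,0],[0,0,0.03],-1],[[0.2,-0.005,0],[0,0,0.05],-1],[[0.28,-0.007,0],[0,0,0.07],-1],[[0.36,-0.01,0],[0,0,0.09],-1],[[0.44,-0.012,0],[0,0,0.11],-1],[[0.52,-0.014,0],[0,0,0.13],-1],[[0.6,-0.016,0],[0,0,0.15],-1],[[0.66,-0.018,0],[0,0,0.165],-1],[[0.695,-0.019,0],[0,0,0.17],-1]]}}

```text
clock: 30.05
position: [0.5055, 0.3616, 0.1587]
ee_rot: [-2.419, -2.002, 0.003]
force: [-0.6, 0.6, -4.2]
width: 0.15
```

Call:
{"op": "play_rows", "data": {"rows": [[[0,0,0],[0,0,0],-1],[[0,0,0],[0,0,0],-1]]}}

```text
clock: 30.25
position: [0.5066, 0.3584, 0.1587]
ee_rot: [2.422, 2.001, -0.004]
force: [0.3, 0.1, -3.5]
width: 0.146
```

```bash
python3 - <<'E'
from plan import *
plan(.506,.3613,0.095,79.1)
L=snap("wrist","w15")
E
```

```text
t 30.25 pos [0.5066 0.3584 0.1587] yaw 79.13 F [ 0.3  0.1 -3.5] w 0.146 j [-0.11  0.69 -0.95  1.62  0.6   1.16  0.18]
-> yaw 79.1 shift [ 0.0058 -0.0021  0.1274] turn [-0.0015  0.0021  0.0005] dist 0.064
```

View pics/w15.png

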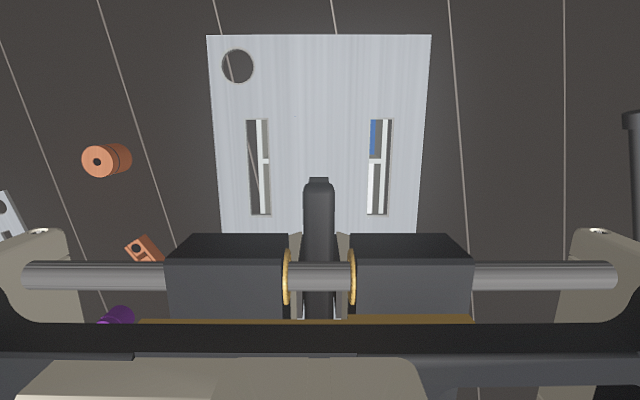

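Call:
{"op": "play_rows", "data": {"rows": [[[0.006,-0.002,0.04],[0,0,0],-1],[[0.006,-0.002,0.09],[0,0,0],-1],[[0.006,-0.002,0.125],[0,0,0],-1],[[0.006,-0.002,0.137],[0,0,0],-1],[[0.006,-0.002,0.137],[0,0,0],-1],[[0.006,-0.002,0.137],[0,0,0],-1]]}}

```text
clock: 30.9
position: [0.5073, 0.3623, 0.0925]
ee_rot: [-2.423, -1.999, -0.001]
force: [0.0, 0.2, -3.0]
width: 0.146
```

```bash
python3 - <<'E'
from plan import *
plan(.506,.3613,0.075,79.1)
L=snap("wrist","w16"); crop(L,200,20,300,110,6,"w16c")
S=snap("scene","s16");D=snap("side","d16");crop(S,290,30,430,150,5,"s16c");crop(D,160,200,340,370,4,"d16c")
E
```

```text
t 30.90 pos [0.5073 0.3623 0.0925] yaw 79.05 F [ 0.   0.2 -3. ] w 0.146 j [-0.14  0.76 -0.9   1.68  0.67  1.05  0.12]
-> yaw 79.1 shift [-0.0024 -0.0021  0.035 ] turn [ 0.0004 -0.0008 -0.0008] dist 0.018
```

View pics/w16c.png

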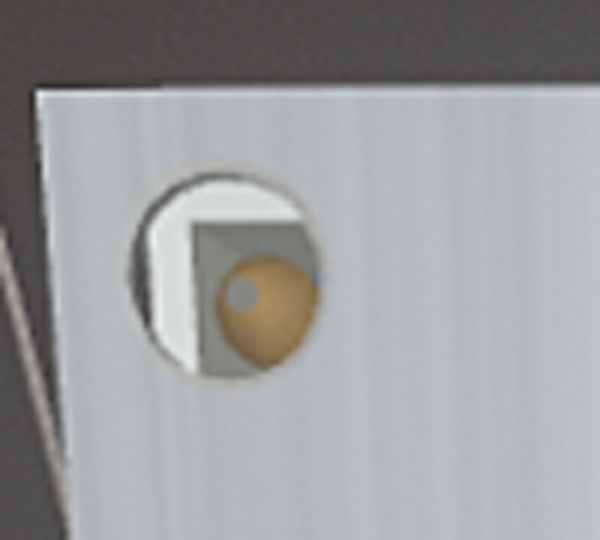

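View pics/s16c.png

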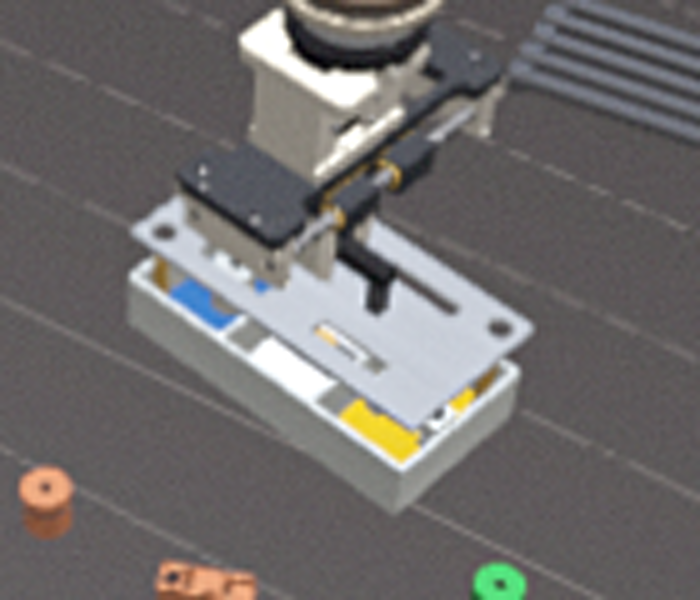

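View pics/d16c.png

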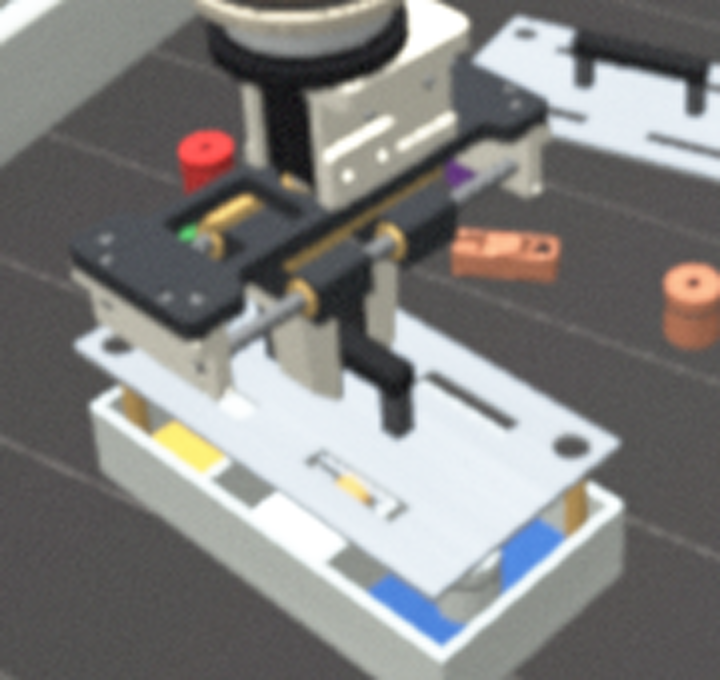

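```bash
python3 - <<'E'
from plan import *
L=load("w16");pos=np.array([.5073,.3623,.0925]);R=Ro.from_rotvec([-2.423,-1.999,-.001]).as_matrix()
f=lambda P:(np.array(P,float)+.5)/6-.5+np.array([200,20])
pin=onplane(L,[f((242,293))],.062)[0];hole=onplane(L,[f((226,275))],.0925-.0168)[0]
print(pin,hole,(R.T@(pin-pos)*1000),(R.T@(hole-pos)*1000),"delta tool mm",R.T@(pin-hole)*1000)
E
```

```text
[0.40616855 0.33951656 0.062     ] [0.40709173 0.34130121 0.0757    ] [-41.60869195 -94.96183829  30.46099754] [-39.6706906  -94.39353917  16.76251388] delta tool mm [-1.93800135 -0.56829912 13.69848366]
```

Call:
{"op": "play_rows", "data": {"rows": [[[-0.004,-0.0015,0],[0,0,0],-1],[[-0.004,-0.0015,0.01],[0,0,0],-1],[[-0.004,-0.0015,0.014],[0,0,0],-1],[[-0.004,-0.0015,0.014],[0,0,0],-1],[[-0.004,-0.0015,0.014],[0,0,0],-1]]}}

```text
clock: 31.55
position: [0.5057, 0.3602, 0.0846]
ee_rot: [-2.423, -2.0, 0.0]
force: [0.6, 0.4, -3.4]
width: 0.146
```

```bash
python3 - <<'E'
from plan import *
plan(.5063,.3607,0.0607,79.1)
L=snap("wrist","w17"); crop(L,200,20,300,110,6,"w17c")
E
```

```text
t 31.55 pos [0.5057 0.3602 0.0846] yaw 79.07 F [ 0.6  0.4 -3.4] w 0.146 j [-0.14  0.76 -0.89  1.69  0.68  1.03  0.11]
-> yaw 79.1 shift [0.0012 0.001  0.0478] turn [-0.0002  0.0002 -0.0005] dist 0.024
```

View pics/w17c.png

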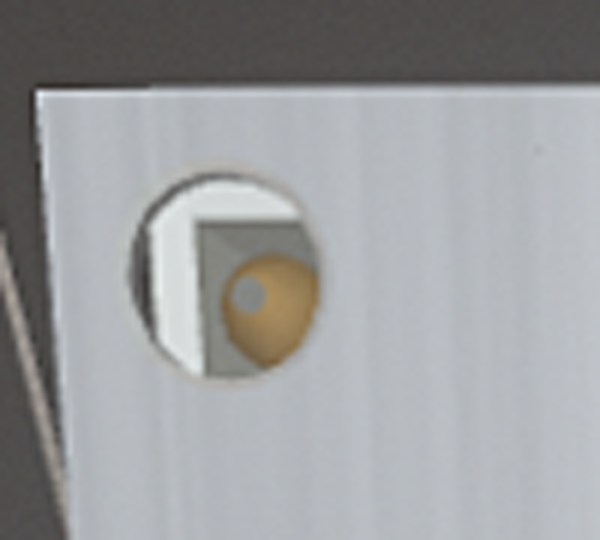

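```bash
python3 - <<'E'
from plan import *
L=load("w17");pos=np.array([.5057,.3602,.0846]);R=Ro.from_rotvec([-2.423,-2.0,0]).as_matrix()
f=lambda P:(np.array(P,float)+.5)/6-.5+np.array([200,20])
pin=onplane(L,[f((249,294))],.062)[0];hole=onplane(L,[f((226,275))],.0846-.0168)[0]
print(pin,hole,(R.T@(pin-pos)*1000),(R.T@(hole-pos)*1000),"delta tool mm",R.T@(pin-hole)*1000)
S=load("s16");D=load("d16");crop(D,175,275,215,300,12,"x") 
E
```

```text
[0.40624386 0.33952383 0.062     ] [0.40553515 0.33917921 0.0678    ] [-39.14919374 -93.73804146  22.59001435] [-39.62266611 -94.36763843  16.7899754 ] delta tool mm [0.47347238 0.62959697 5.80003895]
```

Call:
{"op": "play_rows", "data": {"rows": [[[0.001,0.001,0.004],[0,0,0],-1],[[0.001,0.001,0.01],[0,0,0],-1],[[0.001,0.001,0.016],[0,0,0],-1],[[0.001,0.001,0.022],[0,0,0],-1],[[0.001,0.001,0.022],[0,0,0],-1]]}}

```text
clock: 32.1
position: [0.5062, 0.3603, 0.0731]
ee_rot: [2.423, 2.0, -0.001]
force: [0.4, -0.6, -3.7]
width: 0.146
```

```bash
python3 - <<'E'
from plan import *
plan(.5063,.3607,0.0607,79.1)
L=snap("wrist","w18"); crop(L,200,20,300,110,6,"w18c")
E
```

```text
t 32.10 pos [0.5062 0.3603 0.0731] yaw 79.07 F [ 0.4 -0.6 -3.7] w 0.146 j [-0.15  0.77 -0.88  1.7   0.69  1.01  0.1 ]
-> yaw 79.1 shift [0.0008 0.0001 0.0247] turn [-0.0005  0.0007 -0.0005] dist 0.012
```

View pics/w18c.png

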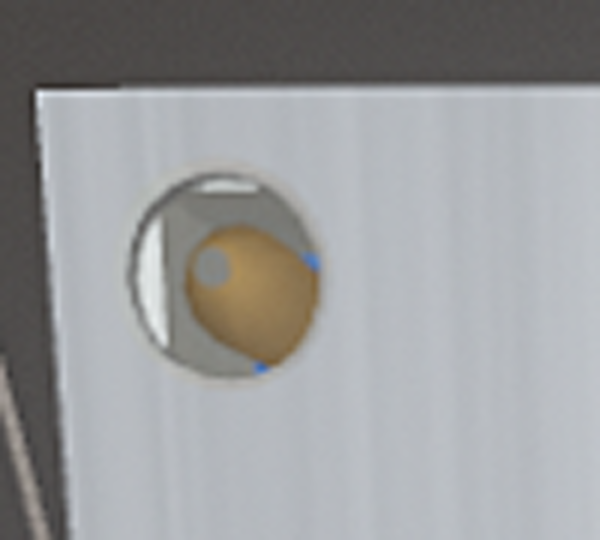

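Call:
{"op": "play_rows", "data": {"rows": [[[0,0,0.005],[0,0,0],-1],[[0,0,0.01],[0,0,0],-1],[[0,0,0.015],[0,0,0],-1],[[0,0,0.02],[0,0,0],-1],[[0,0,0.02],[0,0,0],-1]]}}

```text
clock: 32.65
position: [0.5063, 0.3604, 0.0633]
ee_rot: [2.423, 2.0, -0.001]
force: [-0.2, 0.0, -3.5]
width: 0.15
```

Call:
{"op": "play_rows", "data": {"rows": [[[0,0,0.002],[0,0,0],-1],[[0,0,0.003],[0,0,0],-1],[[0,0,0.003],[0,0,0],-1]]}}

```text
clock: 32.95
position: [0.5064, 0.3606, 0.0622]
ee_rot: [2.423, 2.0, -0.0]
force: [-0.1, 0.4, -3.6]
width: 0.144
```

Call:
{"op": "play_rows", "data": {"rows": [[[0,0,0.002],[0,0,0],-1],[[0,0,0.003],[0,0,0],-1],[[0,0,0.003],[0,0,0],-1]]}}

```text
clock: 33.25
position: [0.5064, 0.3607, 0.0608]
ee_rot: [2.423, 2.0, 0.0]
force: [-0.4, -0.2, -2.9]
width: 0.147
```

```bash
python3 - <<'E'
from plan import *
plan(.5063,.3607,0.0607,79.1)
L=snap("wrist","w19"); crop(L,200,20,300,110,6,"w19c")
E
```

```text
t 33.25 pos [0.5064 0.3607 0.0608] yaw 79.07 F [-0.4 -0.2 -2.9] w 0.147 j [-0.16  0.79 -0.87  1.7   0.71  0.99  0.09]
-> yaw 79.1 shift [ 0.     -0.0002  0.0001] turn [ 0.0001 -0.     -0.0005] dist 0.000
```

View pics/w19c.png

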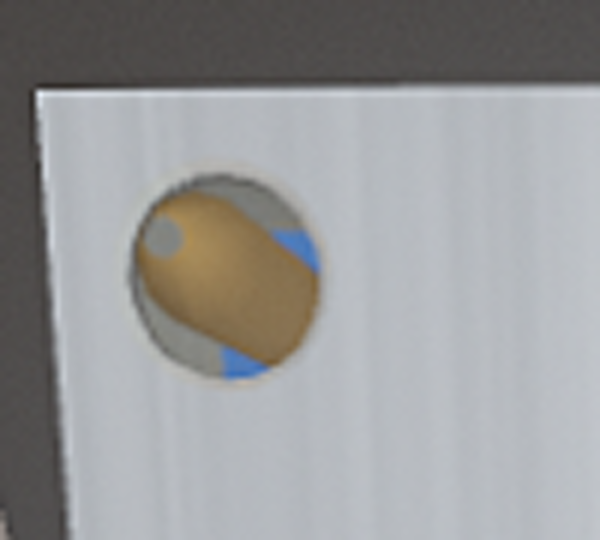

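Nearly seated; lower another fraction of a millimetre, then release.

Call:
{"op": "play_rows", "data": {"rows": [[[0,0,0.001],[0,0,0],-1],[[0,0,0.002],[0,0,0],-1],[[0,0,0.002],[0,0,0],-1]]}}

```text
clock: 33.6
position: [0.5064, 0.3606, 0.0607]
ee_rot: [2.423, 1.999, 0.001]
force: [-3.6, -3.6, 7.5]
width: 0.147
```

Contact felt on the rim. Open to about 40 mm and rise.

Call:
{"op": "play_rows", "data": {"rows": [[[0,0,0],[0,0,0],-0.5],[[0,0,0],[0,0,0],-0.1],[[0,0,0],[0,0,0],-0.1],[[0,0,0],[0,0,0],-0.1],[[0,0,-0.04],[0,0,0],-0.1],[[0,0,-0.12],[0,0,0],-0.1],[[0,0,-0.22],[0,0,0],-0.1],[[0,0.1,-0.3],[0,0,0],-0.1],[[0,0.16,-0.3],[0,0,0],-0.1],[[0,0.16,-0.3],[0,0,0],-0.1]]}}

```text
clock: 34.6
position: [0.5915, 0.3427, 0.2109]
ee_rot: [2.429, 1.988, 0.006]
force: [0.1, -0.5, -1.2]
width: 0.449
```

Call:
{"op": "play_rows", "data": {"rows": [[[-0.4,0.1,0],[0,0,0],-0.1],[[-0.4,0.1,0],[0,0,0],-0.1],[[-0.4,0.1,0],[0,0,0],-0.1],[[-0.4,0.1,0],[0,0,0],-0.1],[[-0.4,0.1,0],[0,0,0],-0.1],[[-0.4,0.1,0],[0,0,0],-0.1]]}}

```text
clock: 35.2
position: [0.5963, 0.1371, 0.2092]
ee_rot: [2.427, 1.995, -0.002]
force: [-0.2, 0.6, -0.3]
width: 0.45
```

```bash
python3 - <<'E'
from plan import *
plan(.58,.35,0.2,79.1)
L=snap("wrist","w20");S=snap("scene","s20");D=snap("side","d20");crop(S,250,50,410,240,3.1,"s20c");crop(D,160,180,380,380,2.9,"d20c")
E
```

```text
t 35.20 pos [0.5963 0.1371 0.2092] yaw 78.83 F [-0.2  0.6 -0.3] w 0.450 j [ 0.31  0.63 -1.    1.58  0.55  1.23  0.59]
-> yaw 79.1 shift [ 0.4114 -0.1145  0.018 ] turn [-0.0004  0.001  -0.0045] dist 0.214
```

View pics/w20.png

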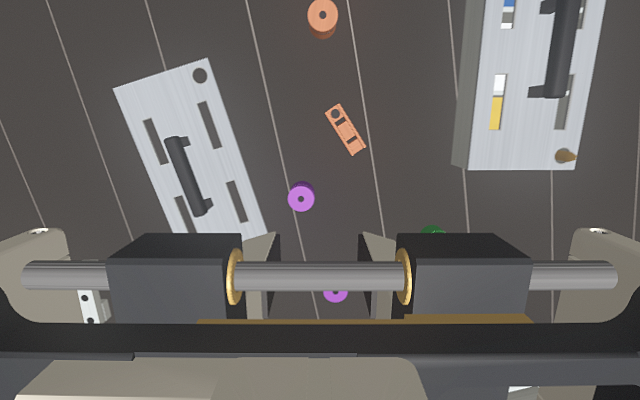

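View pics/s20c.png

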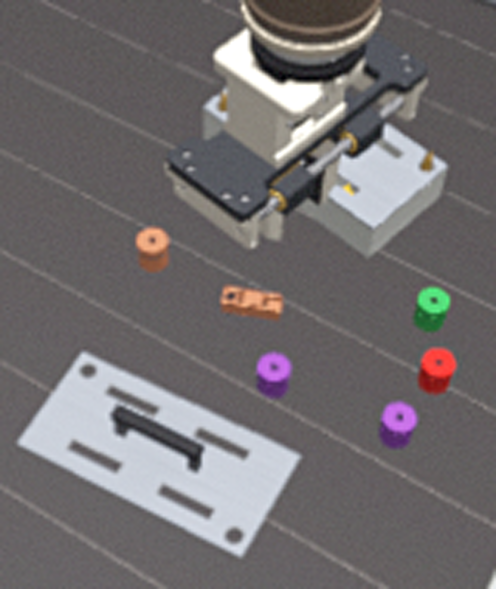

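View pics/d20c.png

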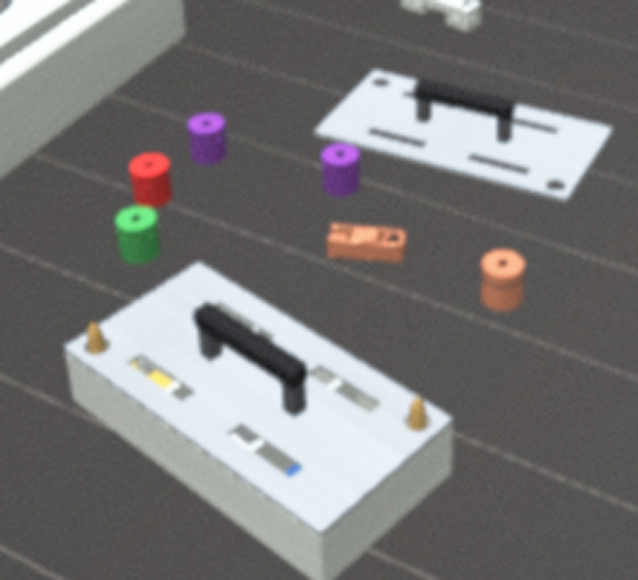

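```bash
python3 - <<'E'
from plan import *
D=load("d20");D0=load("side0")
# cover corners in side crop -> px ; plane by depth
pts=[]
for v in range(275,365,2):
    for u in range(188,312,2):
        z=D["d"][v,u]
        if z>0:
            c,r=rays(D,[(u,v)]);X=c+r[0]*z
            if .034<X[2]<.056: pts.append(X)
P=np.array(pts);A=np.c_[P[:,:2]-[.508,.361],np.ones(len(P))]
k=np.linalg.lstsq(A,P[:,2],rcond=None)[0]
for _ in range(5):
    r=abs(P[:,2]-A@k)<.002;k=np.linalg.lstsq(A[r],P[r,2],rcond=None)[0]
print("top plane",k.round(4),len(P),r.sum())
f=lambda P:(np.array(P,float)+.5)/2.9-.5+np.array([160,180])
W=onplane(D,f([(452,417),(325,528),(65,347),(199,262)]),.044);print(W.round(4),W.mean(0))
x=(W[2]+W[3]-W[0]-W[1]);print(np.degrees(np.arctan2(x[1],x[0])))
diff=np.abs(D["p"].astype(int)-D0["p"]).sum(2)
for n,(x0,y0,x1,y1) in dict(copper=(322,262,346,290),rock=(270,255,302,272),capl=(295,170,330,192),covA=(265,203,374,247)).items(): print(n,diff[y0:y1,x0:x1].mean())
E
```

```text
top plane [0.0007 0.0039 0.0427] 1314 1095
[[0.392  0.3287 0.044 ]
 [0.4113 0.4318 0.044 ]
 [0.6272 0.3936 0.044 ]
 [0.6072 0.2874 0.044 ]] [0.50942466 0.36035789 0.044     ]
-10.439048010195215
copper 5.372023809523809
rock 5.591911764705882
capl 5.163636363636364
covA 4.657839866555463
```

```bash
python3 - <<'E'
from cell import arm
print(arm.sign_off(), arm.observe()["clock"])
E
```

```text
the job is handed in; nothing more can be done
the job is handed in; nothing more can be done
```

The cassette is loaded and closed, and I handed the job in at about 35 s of the 112 s allowed; sign-off gives no verdict.

**What I did**
- I set the short two-hole cap in the yellow bay, the bright tappet in the blue bay and the brass-roller rocker arm in the white bay. The wrist picture showed all three upright or flat before I closed it.
- I fetched the fitting cover from its place at about (0.52, -0.34) m. I lowered it over the pins while watching one pin come through its hole, set it on the rim with light contact, and released it.

**Last checks**
- **Cover:** both pins stand through their holes. A plane fitted to the side camera's depth shows the cover flat to about 0.004 rad. Its centre is within about 1 mm of the cassette's, measured with the same camera, and the yaw agrees within 0.5°.
- **Look-alikes and mirror cover:** the two copper parts, the long cap and the mirror cover show no change against the first side picture. The mirror cover still lies flat on the bench.
- **Robot:** the gripper was open and clear of everything.

**What disagreed or went wrong**
- The cameras differed by 1–3 mm on the cassette, and the scene camera was about 7 mm off on the bright tappet. I trusted the close wrist views.
- The depth fit put the cover's top at 42.7 mm against the expected 44 mm, which I take to be calibration error.
- The cap slipped about 5 mm in the fingers when I lifted it before they had fully closed. I allowed for that when placing it.

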